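# Swap the turned work and nest the cups

## Task

The candle holder and the stacking cup stand in each other's trays: swap them, using the empty rubber mat to park one of the two on the way, so that the candle holder ends in the middle of the square tray and the cup in the middle of the round tray. Of the two turned pieces on the bare bench, nest the other stacking cup fully in (or under) the first one in the round tray, and stand the straight pot, which will not nest, in the middle of the rubber mat. Keep every piece upright and leave the steel lathe centre and the grey sanding block where they are.

Things in the scene. Friction and masses are not known exactly. Their poses are not given: they have to be found in the camera images.
- round_tray: shallow round grey steel tray, fixed, 84 across outside, 76 inside, rim 10 high, floor 3 thick; home of the stacking cups. Origin: centre of its underside, on the bench
- square_tray: shallow square grey steel tray, fixed, 84 by 84 outside, 76 by 76 inside, rim 10 high, floor 4 thick; home of the candle holder. Origin: centre of its underside, on the bench; x and y along its sides
- mat: square black rubber mat, fixed, 90 by 90, 4 thick; empty at the start. Origin: centre of its underside, on the bench
- cup_a_mid (a point): pale turned wooden stacking cup, 72 tall: a solid tapered foot (36 across at the bottom, 44 at the top, 30 tall) under a straight collar 58 across and 42 tall, which has a flat shoulder below; bore 50 across, 38 deep from the rim, wall 4. In a like cup its foot goes wholly into the bore and the shoulder rests on the rim of the lower one, 42 higher than it. Round about its upright z axis. This point is its centre, 36 above its underside. It starts in the square tray
- cup_b_mid (a point): pale turned wooden stacking cup, 72 tall: a solid tapered foot (36 across at the bottom, 44 at the top, 30 tall) under a straight collar 58 across and 42 tall, which has a flat shoulder below; bore 50 across, 38 deep from the rim, wall 4. In a like cup its foot goes wholly into the bore and the shoulder rests on the rim of the lower one, 42 higher than it. Round about its upright z axis. This point is its centre, 36 above its underside. It starts on the bare bench
- candle_mid (a point): pale turned wooden candle holder, 78 tall: foot disc 52 across and 10 thick, slim stem 26 across, and on top a straight socket 38 across from 48 to 78 above its underside, with a hole 24 across and 20 deep. Round about its upright z axis. This point is its centre, 39 above its underside. It starts in the round tray
- pot_mid (a point): pale turned wooden straight-sided pot, 58 across from bottom to top, 72 tall, thick-walled with a bore 28 across and 42 deep; neither cup nor pot will nest with it. Round about its upright z axis. This point is its centre, 36 above its underside. It starts on the bare bench
- centre_mid (a point): bystander: steel lathe centre standing on its 44 wide base, tapering to a point, 68 tall. This point is on its axis 34 above its underside
- block_mid (a point): bystander: grey sanding block, 75 (x) by 45 (y) by 30 tall. This point is its centre

How it is judged:
By the outcome, as a careful person would: the job done as asked, in the order asked, and still so for the second after the job is handed in, with the robot touching nothing.
It also fails if it takes over 118 s, if anything falls off the work surface, if the arm or the gripper's body presses on something with over 40 N, if the wrist force passes 120 N, or if a joint passes its speed limit or range.

## Robot

A 7-joint arm with a two-finger parallel gripper is mounted at the origin on the work surface. World frame = base frame: x ahead of the robot, y to its left, z up, the work surface at z = 0. Lengths are in m, angles in rad, forces in N, time in s.
With the tool pointing down it reaches from about 0.4 to 0.875 m from the base axis. Payload 19.3 kg.
Tool frame: the origin (TCP) lies at the very end of the fingers, on their centre line; the grasp point (between the pads) lies 19 mm behind it; z points along the fingers, x is the direction in which the jaws open and shut, and the axes are right-handed (so a half turn about z gives the same grasp; the last joint's range is limited). The gripper opens to 85 mm and grips with 20 to 120 N. Pads are 22 mm wide; open, the fingers measure 114 mm over their backs; the gripper's body (76 mm by 85 mm) begins 54 mm behind the grasp point. The pads swing forward as they close: fully open they stand 13 mm farther back than shut.
Start: joints at [1.082, 0.521, -0.036, 1.599, 0.021, 1.021, -0.113], TCP at [0.254, -0.571, 0.231] pointing down, gripper open.
Joint ranges: [-2.91, 2.91], [-0.3, 2.13], [-1.5, 1.42], [0.17, 2.43], [-1.26, 4.41], [0.16, 1.93], [-2.52, 2.52]. Speed limits (rad/s): [1.89, 1.89, 2.39, 2.39, 3.01, 3.01, 3.01].

## Interface

Orientations are given as [roll, pitch, yaw] about the fixed x, y, z axes, in that order (R = Rz(yaw) Ry(pitch) Rx(roll)).
In Python, from workcell import observe, eyes, job_done gives the robot as it stands. The module is installed in compiled form; this text tells all that it offers.
- The arm moves only by the shell command python3 -m pendant 'ROWS' [FORCE]. ROWS is JSON, a list of rows, each an object of numbers: "dx", "dy", "dz": the shift along the tool's x, y, z in mm; "ax", "ay", "az": the turn, a rotation vector about the tool's x, y, z in degrees; "claw": the finger opening in mm, from 0 to 85.4. A call has 1 to 10 rows; each row is the pose to reach, as a shift and turn from the pose commanded when the call began, along the tool's axes at that moment; what a row does not reach only later rows make up. A row lasts 1/12 s, in which the tool goes at most 41.7 mm and 7.16 degrees, less where a joint would pass 70% of its speed; a pose out of reach is approached as far as the arm can. A call with a gripper value outside its range is refused whole. The fingers move at their own pace and stop on an object; FORCE is the grip in N (left out, the last holds). Time passes only in rows, so rows that repeat a pose let the fingers close. It gives the time, the measured TCP pose, the force and the opening at its end, in the units of the state.
- observe(): the state, without advancing time (a new reading comes with each control period).
- eyes.grab_frame(name): name is "side" or "top"; returns a dict with "image" (384x512x3 uint8, blue, green, red), "fovy" (degrees; the focal length in pixels is half the picture's height over the tangent of half this angle, whatever the lens; pixels are square), "cx", "cy" (the principal point, pixels), "view" (4x4, takes a point from world to camera coordinates). Camera axes: x right, y up, looking along -z (the intrinsics and any distortion apply to the point x, -y, -z); pixel columns grow to the right and rows downward; lengths in m; the calibration is good to about 2 mm. A picture is of the moment at which its call begins. There is no depth.
- job_done(): hands the job in, once; it reports no verdict.
The state is a dict: "clock": time; "qpos": joint angles; "qd": joint speeds; "joint_efforts": joint torques, N m; "position": TCP position; "tool_rot": TCP orientation; "force": force on the tool from outside, world axes, zero at the start; "moment": the same for the moment, N m; "grip_width": finger opening in m.
Only numpy, scipy, OpenCV 4.12 (cv2) and the standard library are available. Lean on these libraries where they do the work, as an engineer would, in place of code of your own. Each camera call takes 0.05 s, during which the arm holds its last target.

## Working session

There is one attempt and no reset: what is moved stays moved. The work goes in short steps, Python scripts to look and compute and a shell command to move; the robot and the scene stay as the last step left them, time stands still between calls to the robot, and variables do not carry over. Pictures are saved under pics/ and viewed, and the job is handed in when it is done.

```bash
mkdir -p pics; python3 - <<'E'
from workcell import observe, eyes
import cv2, numpy as np
print(observe())
for n in ("side","top"):
    f=eyes.grab_frame(n); cv2.imwrite(f"pics/{n}0.png",f["image"]); np.save(f"{n}0.npy",f["image"])
    print(n,{k:v for k,v in f.items() if k!="image"})
E
```

```text
{'clock': 0.0, 'qpos': array([ 1.08179826,  0.52206626, -0.03634671,  1.59997833,  0.02117583,
        1.02112581, -0.11281058]), 'qd': array([-0.00141223,  0.00063887,  0.00030354, -0.00125074,  0.00039483,
        0.000847  ,  0.00010001]), 'joint_efforts': array([-2.46421459e-04, -9.27081800e+01,  1.97941236e+00, -3.69920683e+01,
        1.78168580e-02,  8.18714179e-03,  2.62811579e-05]), 'position': array([ 0.25400886, -0.57068473,  0.23070359]), 'tool_rot': array([ 3.14153714e+00,  1.19266644e-03, -1.15201528e+00]), 'force': array([-0.02805897,  0.06447059, -0.43452503]), 'moment': array([ 0.00298773, -0.00777771, -0.01110039]), 'grip_width': 0.08560516223383081}
side {'fovy': 52.7820182007909, 'cx': 263.0779135165629, 'cy': 186.41002623479127, 'view': array([[-0.99058268, -0.136563  ,  0.009823  ,  0.54395773],
       [ 0.0977735 , -0.65534245,  0.74897705, -0.0754905 ],
       [-0.09584512,  0.74288412,  0.66252313, -0.72721632],
       [ 0.        ,  0.        ,  0.        ,  1.        ]])}
top {'fovy': 43.37393616084522, 'cx': 263.39208843041234, 'cy': 197.98216787500817, 'view': array([[-0.02302439, -0.99971016, -0.00703314,  0.01863616],
       [ 0.99110548, -0.02374742,  0.13094272, -0.56080181],
       [-0.13107179, -0.00395571,  0.99136499, -0.87553624],
       [ 0.        ,  0.        ,  0.        ,  1.        ]])}
```

View pics/side0.png

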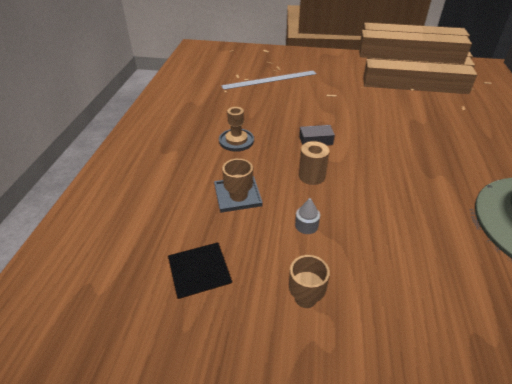

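View pics/top0.png

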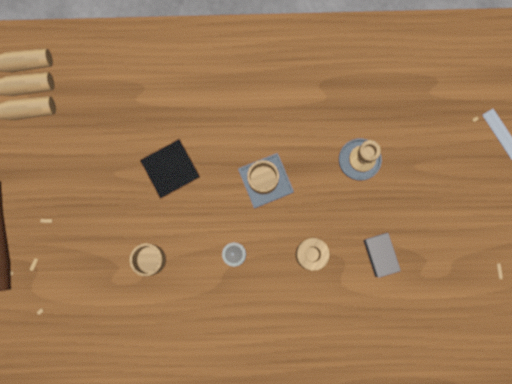

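```bash
python3 - <<'E'
import cv2, numpy as np
t=np.load("top0.npy"); s=np.load("side0.npy")
cv2.imwrite("pics/topcrop.png",cv2.resize(t[125:285,125:405],None,fx=2.85,fy=2.85,interpolation=cv2.INTER_CUBIC))
cv2.imwrite("pics/sidecrop.png",cv2.resize(s[100:310,155:345],None,fx=2.85,fy=2.85,interpolation=cv2.INTER_CUBIC))
h=cv2.cvtColor(t,cv2.COLOR_BGR2HSV)
for n,(u,v) in dict(mat=(170,168),sq=(250,190),squ2=(280,185),rd=(345,160),bench=(220,220),cuprim=(160,250),cupin=(148,262),pot=(305,262),block=(383,256),cupa=(265,185)).items(): print(n,h[v,u],t[v,u])
E
```

```text
mat [60 14 36] [34 36 34]
sq [105  35 145] [145 135 125]
squ2 [103  32 143] [143 135 125]
rd [104  36 149] [149 139 128]
bench [ 15 130 169] [ 83 126 169]
cuprim [ 15 112 109] [ 61  85 109]
cupin [ 18  80 191] [131 166 191]
pot [ 18  79 197] [136 172 197]
block [ 10  10 153] [147 149 153]
cupa [ 18  81 190] [130 165 190]
```

View pics/topcrop.png

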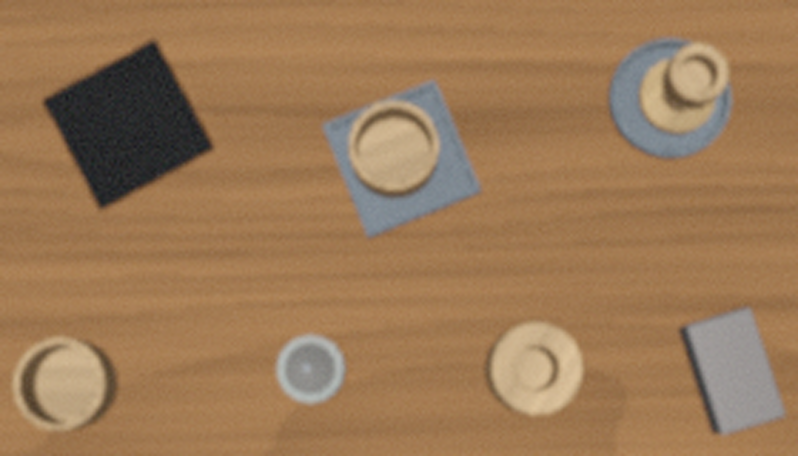

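View pics/sidecrop.png

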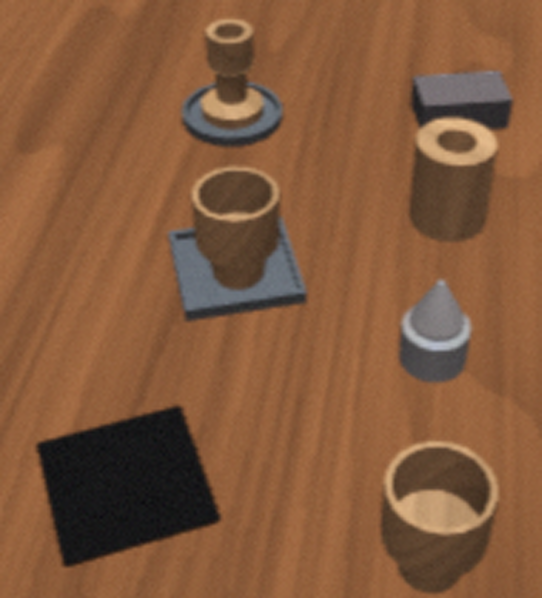

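```bash
cat > h.py <<'E'
import cv2, numpy as np
from scipy.optimize import least_squares
from workcell import observe, eyes
def grab(n,save=None):
    f=eyes.grab_frame(n)
    if save: cv2.imwrite(save,f["image"])
    return f
def K(f):
    H=f["image"].shape[0]; fl=H/2/np.tan(np.radians(f["fovy"])/2)
    return fl
def proj(f,P):
    P=np.atleast_2d(P); c=(f["view"]@np.c_[P,np.ones(len(P))].T).T
    return np.c_[f["cx"]+K(f)*c[:,0]/-c[:,2], f["cy"]-K(f)*c[:,1]/-c[:,2]]
def cast(f,uv,z):
    uv=np.atleast_2d(uv).astype(float); V=f["view"]; R=V[:3,:3]; o=-R.T@V[:3,3]
    d=np.c_[(uv[:,0]-f["cx"])/K(f),-(uv[:,1]-f["cy"])/K(f),-np.ones(len(uv))]@R
    return o+d*((z-o[2])/d[:,2])[:,None]
def blob(mask,uv,r=40):
    n,l,st,c=cv2.connectedComponentsWithStats(mask.astype(np.uint8))
    best=None
    for i in range(1,n):
        if st[i,4]<60: continue
        d=np.hypot(*(c[i]-uv))
        if d<r and (best is None or st[i,4]>st[best,4]): best=i
    m=(l==best).astype(np.uint8)
    cs,_=cv2.findContours(m,cv2.RETR_EXTERNAL,cv2.CHAIN_APPROX_NONE)
    return max(cs,key=cv2.contourArea)[:,0,:]
def circ(P,r=None):
    P=P[:,:2]; c0=P.mean(0); 
    fun=(lambda p:np.hypot(*(P-p[:2]).T)-(r if r else p[2]))
    s=least_squares(fun,list(c0)+([] if r else [np.ptp(P[:,0])/2]),loss='soft_l1',f_scale=.0007)
    return s.x, np.sqrt(np.mean(s.fun**2)), np.median(fun(s.x))
E
python3 - <<'E'
from h import *
f=grab("top"); im=f["image"]; h=cv2.cvtColor(cv2.GaussianBlur(im,(3,3),0),cv2.COLOR_BGR2HSV); S=h[...,1].astype(int);V=h[...,2].astype(int);Hh=h[...,0]
wood=(S<104)&(Hh<30)&(V>130); 
grey=(S<60)
for n,uv,r,z in (("cup_b",(148,260),.029,.072),("cup_a",(264,177),.029,.076),("pot",(313,254),.029,.072)):
    c=blob(wood,uv,25); P=cast(f,c,z)
    # grow by half px for pixel centre
    print(n,"fixed r",circ(P,r),"free",circ(P))
c=blob(h[...,2]<80,(170,168)); P=cast(f,c,.004)[:,:2]; R=cv2.minAreaRect((P*1000).astype(np.float32)); print("mat",R)
c=blob(grey&(Hh>60),(265,182)); c=cv2.convexHull(c)[:,0]; R=cv2.minAreaRect((cast(f,c,.010)[:,:2]*1000).astype(np.float32)); print("sq",R)
c=blob(grey&(Hh>60),(360,160)); print("rd",circ(cast(f,cv2.convexHull(c)[:,0],.010)))
c=blob(S<60,(233,254),12); print("centre z=.02",circ(cast(f,c,.022)))
c=blob(S<60,(383,255),12); print("block",cv2.minAreaRect((cast(f,c,.03)[:,:2]*1000).astype(np.float32)))
E
```

```text
cup_b fixed r (array([0.45113853, 0.21904296]), np.float64(0.0006878185925961437), np.float64(-0.00043327873349847945)) free (array([0.45112319, 0.21902425, 0.02858672]), np.float64(0.0005444280540982587), np.float64(-2.98848906851671e-05))
cup_a fixed r (array([0.58858535, 0.00147331]), np.float64(0.017752404921385814), np.float64(0.01606948567895517)) free (array([0.58901736, 0.00106345, 0.04502187]), np.float64(0.004906305405746505), np.float64(-0.00010747284428991657))
pot fixed r (array([ 0.45361263, -0.08060881]), np.float64(0.0006903647332497031), np.float64(-0.0005391784474738526)) free (array([ 0.45362179, -0.08056871,  0.02850603]), np.float64(0.0004855395305507463), np.float64(-2.841973192154075e-05))
mat ((629.5935668945312, 189.90447998046875), (85.80951690673828, 86.17070007324219), 27.71977996826172)
sq ((599.9373779296875, 0.40514373779296875), (81.59265899658203, 81.21005249023438), 20.793354034423828)
rd (array([ 0.63742173, -0.18516588,  0.03993534]), np.float64(0.00029897669862682626), np.float64(0.00012652312877239197))
centre z=.02 (array([0.45748191, 0.06447534, 0.02205862]), np.float64(0.0005099036796786834), np.float64(-2.8263914430006268e-05))
block ((449.4353942871094, -213.92636108398438), (74.7514877319336, 47.698177337646484), 15.725960731506348)
```

```bash
python3 - <<'E'
from h import *
f=grab("top"); im=f["image"]; h=cv2.cvtColor(im,cv2.COLOR_BGR2HSV); S=h[...,1].astype(int);V=h[...,2].astype(int);Hh=h[...,0]
b=im[...,0].astype(int); r=im[...,2].astype(int)
wood=(r-b>20)&(S<104)&(V>130); 
k=cv2.getStructuringElement(cv2.MORPH_ELLIPSE,(3,3)); wood=cv2.morphologyEx(wood.astype(np.uint8),cv2.MORPH_OPEN,k)
cv2.imwrite("pics/m1.png",cv2.resize(wood[125:285,125:405]*255,None,fx=2.85,fy=2.85,interpolation=0))
c=blob(wood,(264,177),25);P=cast(f,c,.076);print("a",circ(P,.0286),circ(P))
c=blob(wood,(365,155),25);P=cast(f,c,.081);P=P[:,:2]
# socket: farthest points from candle foot; 
uv=c.astype(float)
print(c.min(0),c.max(0))
# side view
f=grab("side"); im=f["image"]
for n,p in dict(cup_b=(.4511,.2190,.072),cup_a=(.5886,.0015,.076),pot=(.4536,-.0806,.072),cen=(.4575,.0645,.068),mat=(.6296,.1899,.004),sq=(.6,.0004,.01),rd=(.6374,-.1852,.01)).items():
    print(n,proj(f,p))
    if n in("cup_b","cup_a","pot"):
        a=np.linspace(0,6.28,40); ring=np.c_[p[0]+.029*np.cos(a),p[1]+.029*np.sin(a),0*a+p[2]]
        for q in proj(f,ring): cv2.circle(im,tuple(int(round(x*8)) for x in q),4,(0,255,0),-1,shift=3)
    if n in("rd",):
        a=np.linspace(0,6.28,40); ring=np.c_[p[0]+.042*np.cos(a),p[1]+.042*np.sin(a),0*a+p[2]]
        for q in proj(f,ring): cv2.circle(im,tuple(int(round(x*8)) for x in q),4,(0,255,0),-1,shift=3)
    q=proj(f,p)[0]; cv2.circle(im,tuple(int(round(x*8)) for x in q),8,(0,0,255),-1,shift=3)
cv2.imwrite("pics/sidechk.png",cv2.resize(im[100:310,155:345],None,fx=2.85,fy=2.85,interpolation=cv2.INTER_CUBIC))
E
```

```text
a (array([0.59723151, 0.00586588]), np.float64(0.0009328464225793248), np.float64(0.00024164960237048685)) (array([0.59726154, 0.00587421, 0.02893161]), np.float64(0.000826448357082461), np.float64(-9.340365761417377e-05))
[349 139] [380 171]
cup_b [[309.99276341 269.9917869 ]]
cup_a [[242.7010502  166.32875063]]
pot [[315.6385624  149.04130049]]
cen [[310.22557111 199.01967113]]
mat [[199.60996246 267.77447439]]
sq [[238.03107332 191.18514246]]
rd [[236.96004262 137.71437873]]
```

View pics/m1.png

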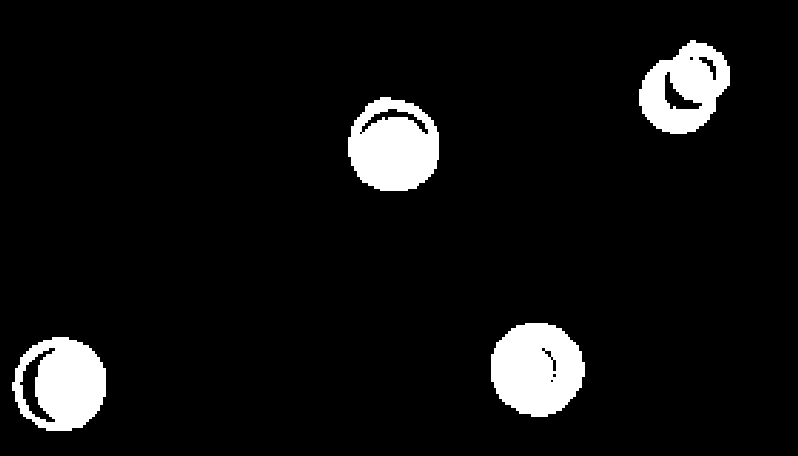

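View pics/sidechk.png

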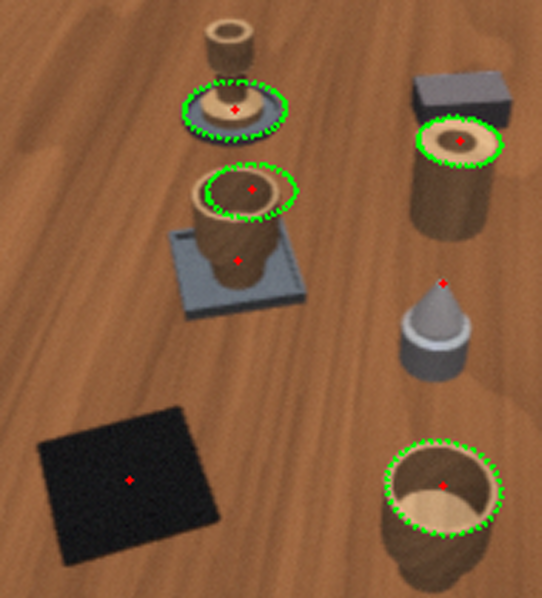

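```bash
cat >> h.py <<'E'
def go(p,yaw=None):
    """world target -> tool shift mm & az deg from the present measured pose"""
    o=observe(); y=o["tool_rot"][2]
    from scipy.spatial.transform import Rotation as Ro
    R=Ro.from_euler("xyz",o["tool_rot"]).as_matrix()
    d=R.T@(np.array(p)-o["position"])*1000
    az=None if yaw is None else np.degrees((y-np.radians(yaw)+np.pi)%(2*np.pi)-np.pi)
    print("now",o["position"].round(4),np.degrees(o["tool_rot"]).round(2),"shift",d.round(1),"az",az)
E
python3 - <<'E'
from h import *
f=grab("top"); 
print(cast(f,[(698/2.85+125-.3,74/2.85+125-.3)],.081), cast(f,[(677/2.85+125-.3,97/2.85+125-.3)],.013))
go((.598,.005,.18),0)
E
```

```text
[[ 0.63740993 -0.18984128  0.081     ]] [[ 0.63711374 -0.1897505   0.013     ]]
now [ 0.2541 -0.5709  0.2311] [ 1.8e+02  2.0e-02 -6.6e+01] shift [-386.3 -548.4   51.2] az -66.00392130933398
```

```bash
python3 -m pendant '[{"dx":-386,"dy":-548,"az":-66},{"dx":-386,"dy":-548,"az":-66},{"dx":-386,"dy":-548,"az":-66},{"dx":-386,"dy":-548,"az":-66},{"dx":-386,"dy":-548,"az":-66},{"dx":-386,"dy":-548,"az":-66},{"dx":-386,"dy":-548,"az":-66},{"dx":-386,"dy":-548,"az":-66},{"dx":-386,"dy":-548,"az":-66},{"dx":-386,"dy":-548,"az":-66}]' 40; python3 -c "
from h import *
go((.598,.005,.12),0)"
```

```text
now [ 0.2541 -0.5709  0.2311] [ 1.8e+02  2.0e-02 -6.6e+01] shift [-386.3 -548.4  111.2] az -66.00392130933398schema error: expected keys dx, dy, dz, ax, ay, az, claw
```

```bash
python3 -m pendant '[{"dx":-386,"dy":-548,"dz":0,"ax":0,"ay":0,"az":-66,"claw":85},{"dx":-386,"dy":-548,"dz":0,"ax":0,"ay":0,"az":-66,"claw":85},{"dx":-386,"dy":-548,"dz":0,"ax":0,"ay":0,"az":-66,"claw":85},{"dx":-386,"dy":-548,"dz":0,"ax":0,"ay":0,"az":-66,"claw":85},{"dx":-386,"dy":-548,"dz":0,"ax":0,"ay":0,"az":-66,"claw":85},{"dx":-386,"dy":-548,"dz":0,"ax":0,"ay":0,"az":-66,"claw":85},{"dx":-386,"dy":-548,"dz":0,"ax":0,"ay":0,"az":-66,"claw":85},{"dx":-386,"dy":-548,"dz":0,"ax":0,"ay":0,"az":-66,"claw":85},{"dx":-386,"dy":-548,"dz":0,"ax":0,"ay":0,"az":-66,"claw":85},{"dx":-386,"dy":-548,"dz":0,"ax":0,"ay":0,"az":-66,"claw":85}]' 40; python3 -c "
from h import *
go((.598,.005,.12),0)"
```

```text
clock: 1.13
position: [0.4684, -0.2115, 0.2315]
tool_rot: [3.141, -0.0, 0.008]
force: [1.7, -0.2, 0.1]
grip_width: 0.085
now [ 0.4684 -0.2115  0.2315] [ 1.7998e+02 -2.0000e-02  4.4000e-01] shift [ 131.2 -215.5  111.5] az 0.4399565831828446
```

```bash
python3 -m pendant '[{"dx":130,"dy":-215,"dz":110,"ax":0,"ay":0,"az":0,"claw":85},{"dx":130,"dy":-215,"dz":110,"ax":0,"ay":0,"az":0,"claw":85},{"dx":130,"dy":-215,"dz":110,"ax":0,"ay":0,"az":0,"claw":85},{"dx":130,"dy":-215,"dz":110,"ax":0,"ay":0,"az":0,"claw":85},{"dx":130,"dy":-215,"dz":110,"ax":0,"ay":0,"az":0,"claw":85},{"dx":130,"dy":-215,"dz":110,"ax":0,"ay":0,"az":0,"claw":85},{"dx":130,"dy":-215,"dz":110,"ax":0,"ay":0,"az":0,"claw":85},{"dx":130,"dy":-215,"dz":110,"ax":0,"ay":0,"az":0,"claw":85},{"dx":130,"dy":-215,"dz":110,"ax":0,"ay":0,"az":0,"claw":85}]'; python3 -c "
from h import *
go((.598,.006,.04),0)
a=grab('side')['image'];b=grab('top')['image']
cv2.imwrite('pics/s1.png',cv2.resize(a[60:310,135:365],None,fx=2.3,fy=2.3));cv2.imwrite('pics/t1.png',cv2.resize(b[100:300,100:420],None,fx=2.3,fy=2.3))"
```

```text
clock: 1.88
position: [0.5977, 0.0032, 0.1204]
tool_rot: [-3.141, 0.001, 0.002]
force: [-0.7, -0.4, 0.2]
grip_width: 0.085
now [0.5977 0.0032 0.1204] [-1.7997e+02  8.0000e-02  1.3000e-01] shift [ 0.4 -2.8 80.4] az 0.12804020637813002
```

View pics/s1.png

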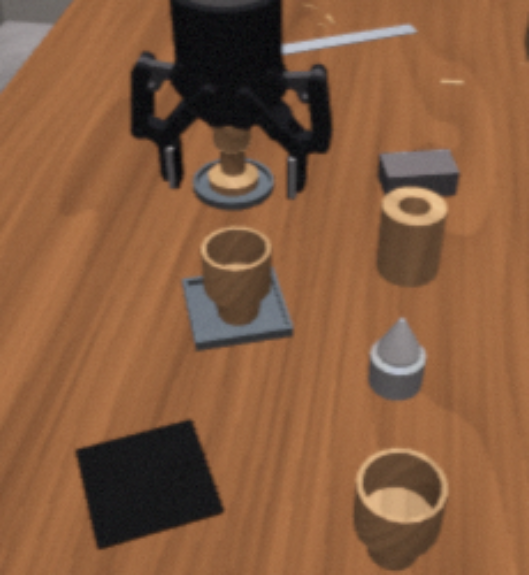

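View pics/t1.png

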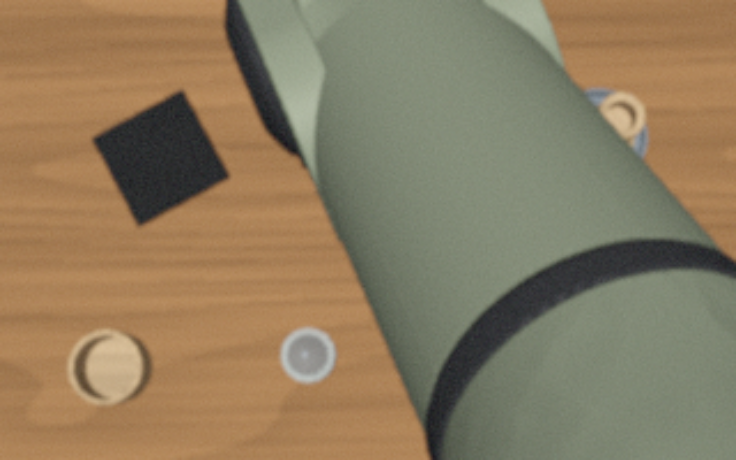

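```bash
python3 -m pendant '[{"dx":0,"dy":-2,"dz":40,"ax":0,"ay":0,"az":0,"claw":85},{"dx":0,"dy":-2,"dz":65,"ax":0,"ay":0,"az":0,"claw":85},{"dx":0,"dy":-2,"dz":87,"ax":0,"ay":0,"az":0,"claw":85},{"dx":0,"dy":-2,"dz":87,"ax":0,"ay":0,"az":0,"claw":85},{"dx":0,"dy":-2,"dz":87,"ax":0,"ay":0,"az":0,"claw":85}]'; python3 -c "
from h import *
go((.598,.006,.04),0)
a=grab('side')['image']
cv2.imwrite('pics/s2.png',cv2.resize(a[60:260,145:345],None,fx=2.8,fy=2.8))"
```

```text
clock: 2.4
position: [0.5974, 0.0027, 0.0346]
tool_rot: [3.141, 0.001, -0.001]
force: [0.0, 0.2, 0.5]
grip_width: 0.0851
now [0.5974 0.0027 0.0346] [ 1.7998e+02  6.0000e-02 -8.0000e-02] shift [ 0.6 -3.3 -5.4] az -0.0766190074274706
```

View pics/s2.png

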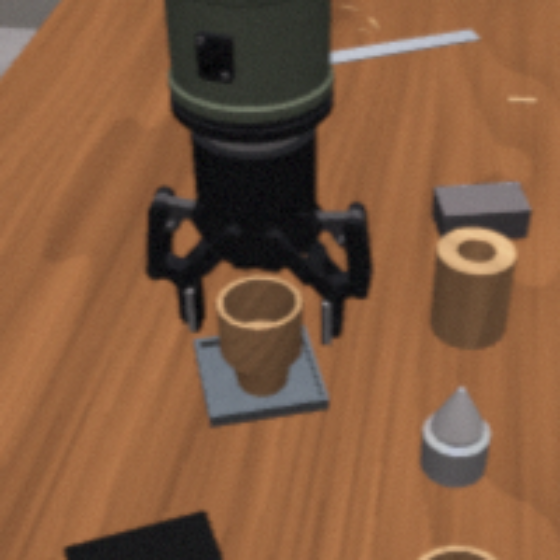

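```bash
python3 -c "
from h import *
f=grab('side')
for y in(.0027,):
  for z in (.035,.045,.05): print(z,proj(f,[(.5974+.0425,y,z),(.5974-.0425,y,z),(.5974,y,z)]).round(1).tolist())
print(proj(f,(.597,.006,.076)), ((258/2.8+145,303/2.8+60)))
print(cast(f,[(258/2.8+145-.3,303/2.8+60-.3)],.076))
"
```

```text
0.035 [[217.5, 180.6], [260.1, 184.8], [238.7, 182.7]]
0.045 [[217.1, 176.7], [260.2, 180.9], [238.5, 178.8]]
0.05 [[217.0, 174.7], [260.2, 178.9], [238.5, 176.8]]
[[237.89155802 167.38728132]] (237.14285714285717, 168.21428571428572)
[[0.59865759 0.00785248 0.076     ]]
```

```bash
python3 -m pendant '[{"dx":0,"dy":-3,"dz":2,"ax":0,"ay":0,"az":0,"claw":85},{"dx":0,"dy":-3,"dz":2,"ax":0,"ay":0,"az":0,"claw":85}]'; python3 -m pendant '[{"dx":0,"dy":0,"dz":0,"ax":0,"ay":0,"az":0,"claw":50},{"dx":0,"dy":0,"dz":0,"ax":0,"ay":0,"az":0,"claw":50},{"dx":0,"dy":0,"dz":0,"ax":0,"ay":0,"az":0,"claw":50},{"dx":0,"dy":0,"dz":0,"ax":0,"ay":0,"az":0,"claw":50},{"dx":0,"dy":0,"dz":0,"ax":0,"ay":0,"az":0,"claw":50},{"dx":0,"dy":0,"dz":0,"ax":0,"ay":0,"az":0,"claw":50}]' 40;  python3 -c "
from h import *
go((.598,.006,.04),0)
a=grab('side')['image']
cv2.imwrite('pics/s3.png',cv2.resize(a[60:260,145:345],None,fx=2.8,fy=2.8))"
```

```text
clock: 2.67
position: [0.5985, 0.0071, 0.0335]
tool_rot: [-3.141, -0.002, -0.0]
force: [0.1, 0.4, 0.7]
grip_width: 0.085
clock: 3.17
position: [0.598, 0.0067, 0.033]
tool_rot: [3.141, -0.001, -0.0]
force: [-1.5, 0.1, 9.8]
grip_width: 0.0583
now [0.598  0.0067 0.033 ] [ 1.7999e+02 -3.0000e-02 -1.0000e-02] shift [-0.   0.7 -7. ] az -0.013080974405332367
```

View pics/s3.png

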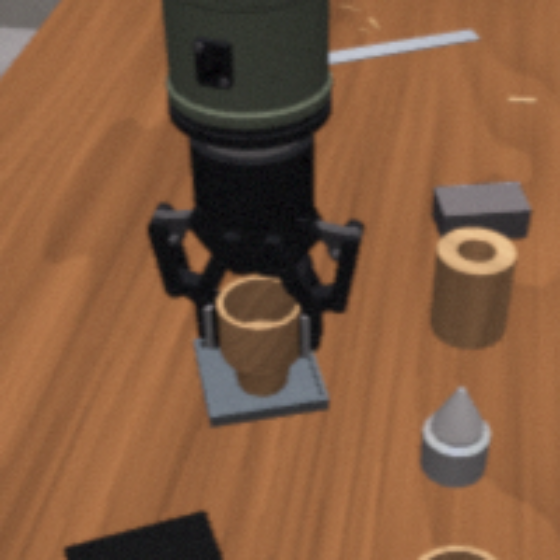

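```bash
python3 -m pendant '[{"dx":0,"dy":0,"dz":-25,"ax":0,"ay":0,"az":0,"claw":50},{"dx":0,"dy":0,"dz":-55,"ax":0,"ay":0,"az":0,"claw":50},{"dx":5,"dy":-30,"dz":-60,"ax":0,"ay":0,"az":0,"claw":50},{"dx":12,"dy":-65,"dz":-60,"ax":0,"ay":0,"az":0,"claw":50},{"dx":18,"dy":-100,"dz":-60,"ax":0,"ay":0,"az":0,"claw":50},{"dx":24,"dy":-135,"dz":-60,"ax":0,"ay":0,"az":0,"claw":50},{"dx":29,"dy":-165,"dz":-60,"ax":0,"ay":0,"az":0,"claw":50},{"dx":32,"dy":-183,"dz":-60,"ax":0,"ay":0,"az":0,"claw":50},{"dx":32,"dy":-183,"dz":-60,"ax":0,"ay":0,"az":0,"claw":50},{"dx":32,"dy":-183,"dz":-60,"ax":0,"ay":0,"az":0,"claw":50}]';  python3 -c "
from h import *
go((.63,.19,.033),0)
a=grab('side')['image']
cv2.imwrite('pics/s4.png',cv2.resize(a[100:300,125:325],None,fx=2.8,fy=2.8))"
```

```text
clock: 4.05
position: [0.6295, 0.1908, 0.0921]
tool_rot: [-3.141, 0.0, 0.002]
force: [-0.2, -0.5, 0.1]
grip_width: 0.0578
now [0.6295 0.1908 0.0921] [-1.7999e+02  2.0000e-02  1.0000e-01] shift [ 0.5  0.8 59.1] az 0.10154792011068275
```

View pics/s4.png

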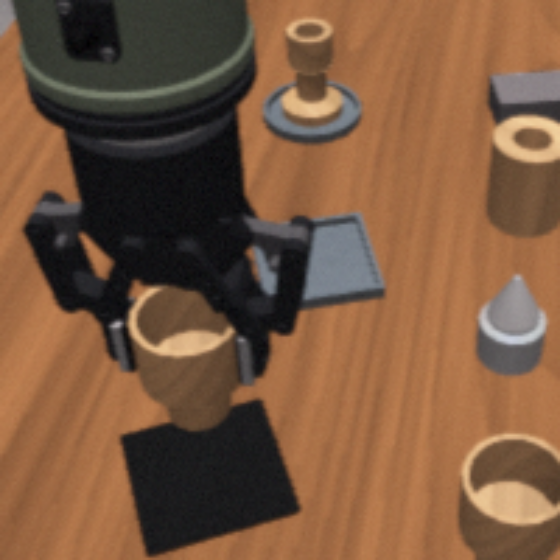

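```bash
python3 -m pendant '[{"dx":0,"dy":0,"dz":25,"ax":0,"ay":0,"az":0,"claw":50},{"dx":0,"dy":0,"dz":45,"ax":0,"ay":0,"az":0,"claw":50},{"dx":0,"dy":0,"dz":54,"ax":0,"ay":0,"az":0,"claw":50},{"dx":0,"dy":0,"dz":59,"ax":0,"ay":0,"az":0,"claw":50},{"dx":0,"dy":0,"dz":59,"ax":0,"ay":0,"az":0,"claw":50}]'; python3 -m pendant '[{"dx":0,"dy":0,"dz":0,"ax":0,"ay":0,"az":0,"claw":50},{"dx":0,"dy":0,"dz":0,"ax":0,"ay":0,"az":0,"claw":50}]'
```

```text
clock: 4.52
position: [0.63, 0.1888, 0.0336]
tool_rot: [3.141, 0.0, -0.001]
force: [0.7, 0.4, -0.2]
grip_width: 0.0582
clock: 4.68
position: [0.6303, 0.1892, 0.034]
tool_rot: [-3.141, -0.001, -0.001]
force: [-0.8, -0.8, -1.2]
grip_width: 0.0578
```

```bash
python3 -m pendant '[{"dx":0,"dy":0,"dz":1,"ax":0,"ay":0,"az":0,"claw":50},{"dx":0,"dy":0,"dz":1.5,"ax":0,"ay":0,"az":0,"claw":50},{"dx":0,"dy":0,"dz":1.5,"ax":0,"ay":0,"az":0,"claw":50}]'
```

```text
clock: 4.93
position: [0.6302, 0.1895, 0.0328]
tool_rot: [3.142, -0.001, -0.0]
force: [-1.7, -1.1, 10.5]
grip_width: 0.058
```

Contact felt (10.5 N up). Release, rise.

```bash
python3 -m pendant '[{"dx":0,"dy":0,"dz":0,"ax":0,"ay":0,"az":0,"claw":85},{"dx":0,"dy":0,"dz":0,"ax":0,"ay":0,"az":0,"claw":85},{"dx":0,"dy":0,"dz":0,"ax":0,"ay":0,"az":0,"claw":85},{"dx":0,"dy":0,"dz":0,"ax":0,"ay":0,"az":0,"claw":85},{"dx":0,"dy":0,"dz":-5,"ax":0,"ay":0,"az":0,"claw":85},{"dx":0,"dy":0,"dz":-30,"ax":0,"ay":0,"az":0,"claw":85},{"dx":0,"dy":0,"dz":-65,"ax":0,"ay":0,"az":0,"claw":85},{"dx":0,"dy":0,"dz":-100,"ax":0,"ay":0,"az":0,"claw":85},{"dx":0,"dy":0,"dz":-110,"ax":0,"ay":0,"az":0,"claw":85}]'; python3 -c "
from h import *
go((.638,-.19,.14),0)"
```

```text
clock: 5.68
position: [0.6316, 0.1906, 0.1473]
tool_rot: [-3.139, -0.006, -0.0]
force: [0.0, 1.3, -0.1]
grip_width: 0.0852
now [0.6316 0.1906 0.1473] [-1.7988e+02 -3.2000e-01 -1.0000e-02] shift [  6.4 380.6   6.6] az -0.014714719826736396
```

```bash
python3 -m pendant '[{"dx":6,"dy":30,"dz":2,"ax":0,"ay":0,"az":0,"claw":85},{"dx":6,"dy":70,"dz":2,"ax":0,"ay":0,"az":0,"claw":85},{"dx":6,"dy":110,"dz":2,"ax":0,"ay":0,"az":0,"claw":85},{"dx":6,"dy":150,"dz":2,"ax":0,"ay":0,"az":0,"claw":85},{"dx":6,"dy":190,"dz":2,"ax":0,"ay":0,"az":0,"claw":85},{"dx":6,"dy":230,"dz":2,"ax":0,"ay":0,"az":0,"claw":85},{"dx":6,"dy":270,"dz":2,"ax":0,"ay":0,"az":0,"claw":85},{"dx":6,"dy":310,"dz":2,"ax":0,"ay":0,"az":0,"claw":85},{"dx":6,"dy":345,"dz":2,"ax":0,"ay":0,"az":0,"claw":85},{"dx":6,"dy":375,"dz":2,"ax":0,"ay":0,"az":0,"claw":85}]'; python3 -m pendant '[{"dx":0,"dy":6,"dz":0,"ax":0,"ay":0,"az":0,"claw":85},{"dx":0,"dy":6,"dz":0,"ax":0,"ay":0,"az":0,"claw":85},{"dx":0,"dy":6,"dz":0,"ax":0,"ay":0,"az":0,"claw":85}]'; python3 -c "
from h import *
go((.638,-.19,.14),0)
a=grab('side')['image'];b=grab('top')['image']
cv2.imwrite('pics/s5.png',cv2.resize(a[60:260,145:345],None,fx=2.8,fy=2.8));cv2.imwrite('pics/t5.png',cv2.resize(b[100:300,100:420],None,fx=2.3,fy=2.3))"
```

```text
clock: 6.52
position: [0.6353, -0.1885, 0.1401]
tool_rot: [3.141, -0.0, -0.002]
force: [-0.1, -0.5, -0.2]
grip_width: 0.085
clock: 6.77
position: [0.6358, -0.1906, 0.1399]
tool_rot: [-3.141, -0.0, -0.0]
force: [-0.5, 0.2, -0.4]
grip_width: 0.0851
now [ 0.6358 -0.1906  0.1399] [-1.7996e+02 -1.0000e-02 -1.0000e-02] shift [ 2.2 -0.6 -0.1] az -0.011817351672234824
```

View pics/s5.png

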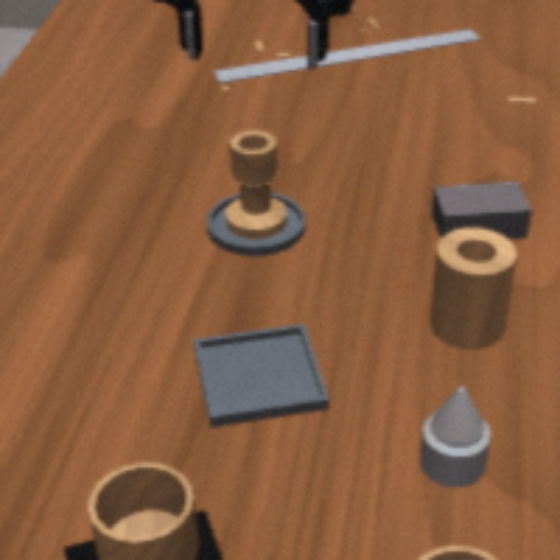

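View pics/t5.png

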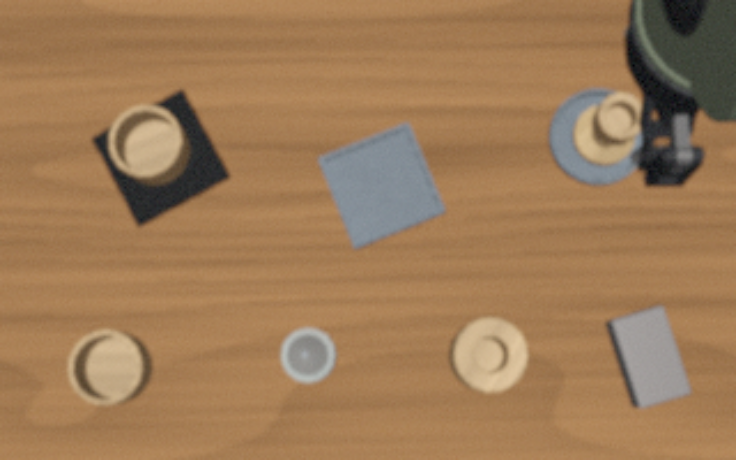

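```bash
python3 - <<'E'
from h import *
for n in("top","side"):
    f=grab(n); p=observe()["position"]
    print(n,proj(f,[p,(p[0]+.0425,p[1],p[2]+.012),(p[0]-.0425,p[1],p[2]+.012)]).round(1).tolist())
    im=f["image"]
    if n=="top":
        b=im[...,0].astype(int); r=im[...,2].astype(int);h=cv2.cvtColor(im,cv2.COLOR_BGR2HSV); S=h[...,1].astype(int);V=h[...,2].astype(int)
        wood=cv2.morphologyEx(((r-b>20)&(S<104)&(V>130)).astype(np.uint8),cv2.MORPH_OPEN,cv2.getStructuringElement(cv2.MORPH_ELLIPSE,(3,3)))
        c=blob(wood,(164,162),25); print(circ(cast(f,c,.076),.0287),circ(cast(f,c,.076)))
        c=blob((S<60)&(r<b),(265,182)); c=cv2.convexHull(c)[:,0]; print("sq",cv2.minAreaRect((cast(f,c,.010)[:,:2]*1000).astype(np.float32)))
E
```

```text
top [[376.7, 143.5], [377.0, 117.1], [379.7, 166.7]]
(array([0.62885532, 0.18802864]), np.float64(0.0005821255461211716), np.float64(9.860744543670023e-05)) (array([0.62886172, 0.18802229, 0.02881175]), np.float64(0.0005665520940090717), np.float64(-1.9613919409588315e-05))
sq ((599.7947998046875, 0.43764495849609375), (82.1789779663086, 81.90613555908203), 20.489051818847656)
side [[235.8, 86.6], [216.2, 80.0], [255.3, 82.8]]
```

```bash
python3 -m pendant '[{"dx":2.5,"dy":-1.5,"dz":30,"ax":0,"ay":0,"az":0,"claw":85},{"dx":2.5,"dy":-1.5,"dz":60,"ax":0,"ay":0,"az":0,"claw":85},{"dx":2.5,"dy":-1.5,"dz":85,"ax":0,"ay":0,"az":0,"claw":85},{"dx":2.5,"dy":-1.5,"dz":95,"ax":0,"ay":0,"az":0,"claw":85},{"dx":2.5,"dy":-1.5,"dz":95,"ax":0,"ay":0,"az":0,"claw":85},{"dx":2.5,"dy":-1.5,"dz":95,"ax":0,"ay":0,"az":0,"claw":85}]'; python3 -c "
from h import *
go((.6385,-.189,.045),0)
a=grab('side')['image']
cv2.imwrite('pics/s6.png',cv2.resize(a[20:220,145:345],None,fx=2.8,fy=2.8))"
```

```text
clock: 7.47
position: [0.6387, -0.1892, 0.0455]
tool_rot: [-3.141, -0.0, 0.001]
force: [0.3, -0.1, -0.4]
grip_width: 0.0853
now [ 0.6387 -0.1892  0.0455] [-1.7999e+02 -2.0000e-02  3.0000e-02] shift [-0.2 -0.2  0.5] az 0.029134297381439127
```

View pics/s6.png

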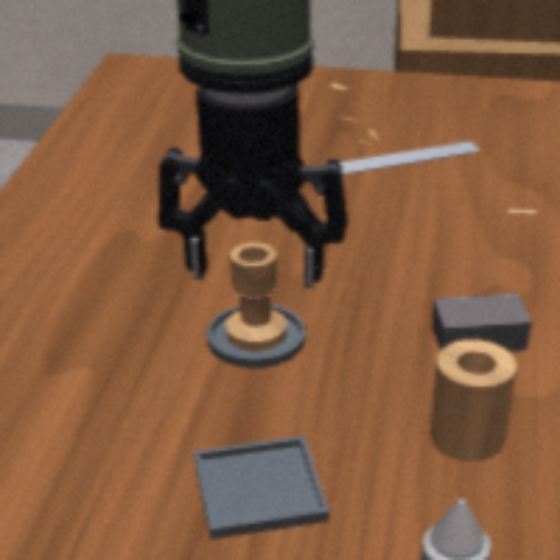

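```bash
python3 -m pendant '[{"dx":0,"dy":0,"dz":0,"ax":0,"ay":0,"az":0,"claw":30},{"dx":0,"dy":0,"dz":0,"ax":0,"ay":0,"az":0,"claw":30},{"dx":0,"dy":0,"dz":0,"ax":0,"ay":0,"az":0,"claw":30},{"dx":0,"dy":0,"dz":0,"ax":0,"ay":0,"az":0,"claw":30},{"dx":0,"dy":0,"dz":0,"ax":0,"ay":0,"az":0,"claw":30},{"dx":0,"dy":0,"dz":0,"ax":0,"ay":0,"az":0,"claw":30},{"dx":0,"dy":0,"dz":0,"ax":0,"ay":0,"az":0,"claw":30},{"dx":0,"dy":0,"dz":0,"ax":0,"ay":0,"az":0,"claw":30},{"dx":0,"dy":0,"dz":0,"ax":0,"ay":0,"az":0,"claw":30}]' 40;  python3 -m pendant '[{"dx":0,"dy":0,"dz":-20,"ax":0,"ay":0,"az":0,"claw":30},{"dx":0,"dy":0,"dz":-45,"ax":0,"ay":0,"az":0,"claw":30},{"dx":0,"dy":0,"dz":-60,"ax":0,"ay":0,"az":0,"claw":30},{"dx":0,"dy":0,"dz":-60,"ax":0,"ay":0,"az":0,"claw":30}]'; python3 -c "
from h import *
go((.601,.0015,.106),0)
a=grab('side')['image']
cv2.imwrite('pics/s7.png',cv2.resize(a[20:220,145:345],None,fx=2.8,fy=2.8))"
```

```text
clock: 8.27
position: [0.6387, -0.19, 0.0455]
tool_rot: [3.141, -0.001, -0.0]
force: [-0.3, -1.4, 7.1]
grip_width: 0.0365
clock: 8.6
position: [0.6398, -0.1901, 0.1082]
tool_rot: [3.141, -0.004, -0.0]
force: [0.5, -0.4, -1.0]
grip_width: 0.0373
now [ 0.6398 -0.1901  0.1082] [ 1.7994e+02 -2.4000e-01 -2.0000e-02] shift [ -38.9 -191.6    1.9] az -0.01765541761577451
```

View pics/s7.png

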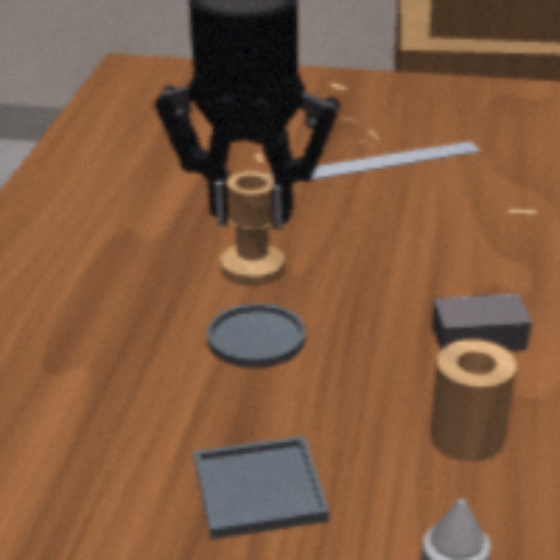

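```bash
python3 -m pendant '[{"dx":-5,"dy":-25,"dz":0,"ax":0,"ay":0,"az":0,"claw":30},{"dx":-13,"dy":-60,"dz":0,"ax":0,"ay":0,"az":0,"claw":30},{"dx":-20,"dy":-95,"dz":0,"ax":0,"ay":0,"az":0,"claw":30},{"dx":-27,"dy":-130,"dz":0,"ax":0,"ay":0,"az":0,"claw":30},{"dx":-34,"dy":-165,"dz":0,"ax":0,"ay":0,"az":0,"claw":30},{"dx":-38,"dy":-185,"dz":0,"ax":0,"ay":0,"az":0,"claw":30},{"dx":-38,"dy":-191,"dz":0,"ax":0,"ay":0,"az":0,"claw":30},{"dx":-38,"dy":-191,"dz":0,"ax":0,"ay":0,"az":0,"claw":30},{"dx":-38,"dy":-191,"dz":0,"ax":0,"ay":0,"az":0,"claw":30}]'; python3 -c "
from h import *
go((.601,.0015,.0465),0)
a=grab('side')['image']
cv2.imwrite('pics/s8.png',cv2.resize(a[60:260,145:345],None,fx=2.8,fy=2.8))"
```

```text
clock: 9.4
position: [0.6002, 0.0004, 0.1042]
tool_rot: [3.141, 0.001, -0.0]
force: [-0.2, -0.5, -0.8]
grip_width: 0.0372
now [6.002e-01 4.000e-04 1.042e-01] [ 1.7997e+02  5.0000e-02 -2.0000e-02] shift [ 0.9 -1.1 57.7] az -0.015447152988380461
```

View pics/s8.png

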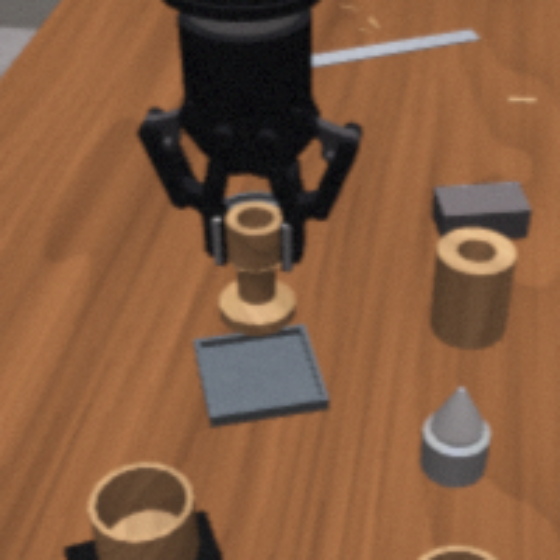

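```bash
python3 -m pendant '[{"dx":0.5,"dy":-1,"dz":20,"ax":0,"ay":0,"az":0,"claw":30},{"dx":0.5,"dy":-1,"dz":40,"ax":0,"ay":0,"az":0,"claw":30},{"dx":0.5,"dy":-1,"dz":52,"ax":0,"ay":0,"az":0,"claw":30},{"dx":0.5,"dy":-1,"dz":56,"ax":0,"ay":0,"az":0,"claw":30},{"dx":0.5,"dy":-1,"dz":57,"ax":0,"ay":0,"az":0,"claw":30},{"dx":0.5,"dy":-1,"dz":57,"ax":0,"ay":0,"az":0,"claw":30}]'; python3 -m pendant '[{"dx":0,"dy":0,"dz":0,"ax":0,"ay":0,"az":0,"claw":30}]'
```

```text
clock: 9.95
position: [0.601, 0.0018, 0.048]
tool_rot: [3.142, -0.0, -0.001]
force: [0.4, 1.2, -0.1]
grip_width: 0.0369
clock: 10.03
position: [0.6013, 0.002, 0.0486]
tool_rot: [-3.142, -0.001, -0.001]
force: [-0.5, -0.3, -0.5]
grip_width: 0.037
```

```bash
python3 -m pendant '[{"dx":0,"dy":0,"dz":1,"ax":0,"ay":0,"az":0,"claw":30},{"dx":0,"dy":0,"dz":2,"ax":0,"ay":0,"az":0,"claw":30},{"dx":0,"dy":0,"dz":2,"ax":0,"ay":0,"az":0,"claw":30}]'
```

```text
clock: 10.28
position: [0.6013, 0.0022, 0.0465]
tool_rot: [3.142, -0.001, -0.0]
force: [-0.6, 0.9, 5.6]
grip_width: 0.037
```

```bash
python3 -m pendant '[{"dx":0,"dy":0,"dz":0,"ax":0,"ay":0,"az":0,"claw":85},{"dx":0,"dy":0,"dz":0,"ax":0,"ay":0,"az":0,"claw":85},{"dx":0,"dy":0,"dz":0,"ax":0,"ay":0,"az":0,"claw":85},{"dx":0,"dy":0,"dz":0,"ax":0,"ay":0,"az":0,"claw":85},{"dx":0,"dy":0,"dz":0,"ax":0,"ay":0,"az":0,"claw":85},{"dx":0,"dy":0,"dz":-10,"ax":0,"ay":0,"az":0,"claw":85},{"dx":0,"dy":0,"dz":-35,"ax":0,"ay":0,"az":0,"claw":85},{"dx":0,"dy":0,"dz":-70,"ax":0,"ay":0,"az":0,"claw":85},{"dx":0,"dy":0,"dz":-90,"ax":0,"ay":0,"az":0,"claw":85},{"dx":0,"dy":0,"dz":-90,"ax":0,"ay":0,"az":0,"claw":85}]'; python3 -c "
from h import *
go((.6302,.1895,.125),0)
a=grab('side')['image']
cv2.imwrite('pics/s9.png',cv2.resize(a[60:310,135:345],None,fx=2.4,fy=2.4))"
```

```text
clock: 11.12
position: [0.6029, 0.0024, 0.1409]
tool_rot: [-3.141, -0.006, -0.0]
force: [0.1, -0.3, -0.5]
grip_width: 0.085
now [0.6029 0.0024 0.1409] [-1.7998e+02 -3.6000e-01 -2.0000e-02] shift [  27.2 -187.1   16.1] az -0.01798845073434965
```

View pics/s9.png

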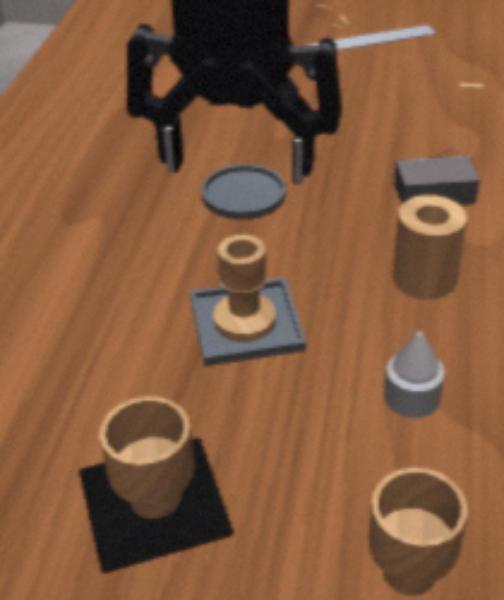

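```bash
python3 -m pendant '[{"dx":4,"dy":-30,"dz":3,"ax":0,"ay":0,"az":0,"claw":85},{"dx":10,"dy":-70,"dz":8,"ax":0,"ay":0,"az":0,"claw":85},{"dx":16,"dy":-110,"dz":12,"ax":0,"ay":0,"az":0,"claw":85},{"dx":22,"dy":-150,"dz":16,"ax":0,"ay":0,"az":0,"claw":85},{"dx":27,"dy":-180,"dz":16,"ax":0,"ay":0,"az":0,"claw":85},{"dx":27,"dy":-187,"dz":16,"ax":0,"ay":0,"az":0,"claw":85},{"dx":27,"dy":-187,"dz":16,"ax":0,"ay":0,"az":0,"claw":85},{"dx":27,"dy":-187,"dz":16,"ax":0,"ay":0,"az":0,"claw":85}]'; python3 -c "
from h import *
go((.6302,.1895,.0335),0)
f=grab('top');b=f['image']
cv2.imwrite('pics/t9.png',cv2.resize(b[100:300,100:420],None,fx=2.3,fy=2.3))"
```

```text
clock: 11.83
position: [0.6274, 0.189, 0.1193]
tool_rot: [3.141, 0.001, 0.001]
force: [0.2, -0.7, -0.6]
grip_width: 0.085
now [0.6274 0.189  0.1193] [1.7996e+02 5.0000e-02 3.0000e-02] shift [ 2.9 -0.6 85.8] az 0.029500696731245654
```

View pics/t9.png

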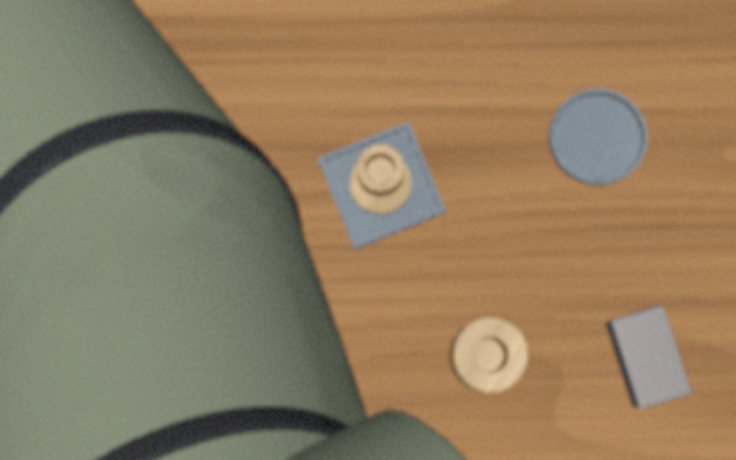

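```bash
python3 -m pendant '[{"dx":2.5,"dy":-0.5,"dz":30,"ax":0,"ay":0,"az":0,"claw":85},{"dx":2.5,"dy":-0.5,"dz":60,"ax":0,"ay":0,"az":0,"claw":85},{"dx":2.5,"dy":-0.5,"dz":80,"ax":0,"ay":0,"az":0,"claw":85},{"dx":2.5,"dy":-0.5,"dz":85,"ax":0,"ay":0,"az":0,"claw":85},{"dx":2.5,"dy":-0.5,"dz":85,"ax":0,"ay":0,"az":0,"claw":85}]'; python3 -m pendant '[{"dx":0,"dy":0,"dz":0,"ax":0,"ay":0,"az":0,"claw":50},{"dx":0,"dy":0,"dz":0,"ax":0,"ay":0,"az":0,"claw":50},{"dx":0,"dy":0,"dz":0,"ax":0,"ay":0,"az":0,"claw":50},{"dx":0,"dy":0,"dz":0,"ax":0,"ay":0,"az":0,"claw":50},{"dx":0,"dy":0,"dz":0,"ax":0,"ay":0,"az":0,"claw":50},{"dx":0,"dy":0,"dz":0,"ax":0,"ay":0,"az":0,"claw":50},{"dx":0,"dy":0,"dz":0,"ax":0,"ay":0,"az":0,"claw":50}]' 40
```

```text
clock: 12.3
position: [0.6297, 0.1881, 0.0337]
tool_rot: [3.14, 0.002, -0.002]
force: [-0.0, 0.0, 1.2]
grip_width: 0.0852
clock: 12.88
position: [0.6313, 0.1897, 0.0368]
tool_rot: [-3.141, -0.002, -0.001]
force: [-1.3, -1.8, 8.7]
grip_width: 0.0579
```

```bash
python3 -m pendant '[{"dx":0,"dy":0,"dz":-20,"ax":0,"ay":0,"az":0,"claw":50},{"dx":0,"dy":0,"dz":-55,"ax":0,"ay":0,"az":0,"claw":50},{"dx":0,"dy":0,"dz":-90,"ax":0,"ay":0,"az":0,"claw":50},{"dx":0,"dy":10,"dz":-105,"ax":0,"ay":0,"az":0,"claw":50},{"dx":5,"dy":40,"dz":-105,"ax":0,"ay":0,"az":0,"claw":50},{"dx":10,"dy":75,"dz":-105,"ax":0,"ay":0,"az":0,"claw":50},{"dx":15,"dy":110,"dz":-105,"ax":0,"ay":0,"az":0,"claw":50}]'; python3 -c "
from h import *
go((.6385,-.1845,.095),0)
a=grab('side')['image']
cv2.imwrite('pics/s10.png',cv2.resize(a[60:310,135:345],None,fx=2.4,fy=2.4))"
```

```text
clock: 13.47
position: [0.6458, 0.0786, 0.1415]
tool_rot: [-3.142, -0.002, 0.001]
force: [0.7, 0.1, -2.0]
grip_width: 0.0582
now [0.6458 0.0786 0.1415] [-1.8e+02 -1.3e-01  6.0e-02] shift [ -7.7 263.1  46.4] az 0.06250983722195688
```

View pics/s10.png

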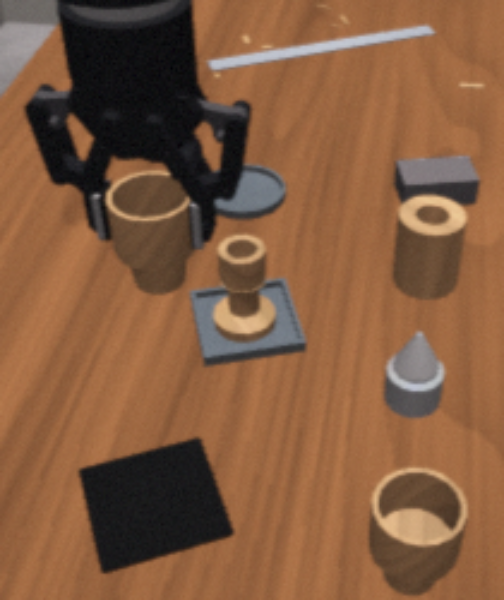

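```bash
python3 -m pendant '[{"dx":4,"dy":35,"dz":0,"ax":0,"ay":0,"az":0,"claw":50},{"dx":4,"dy":75,"dz":0,"ax":0,"ay":0,"az":0,"claw":50},{"dx":4,"dy":115,"dz":0,"ax":0,"ay":0,"az":0,"claw":50},{"dx":2,"dy":155,"dz":5,"ax":0,"ay":0,"az":0,"claw":50},{"dx":-2,"dy":195,"dz":20,"ax":0,"ay":0,"az":0,"claw":50},{"dx":-5,"dy":230,"dz":35,"ax":0,"ay":0,"az":0,"claw":50},{"dx":-7,"dy":255,"dz":45,"ax":0,"ay":0,"az":0,"claw":50},{"dx":-7,"dy":263,"dz":45,"ax":0,"ay":0,"az":0,"claw":50},{"dx":-7,"dy":263,"dz":45,"ax":0,"ay":0,"az":0,"claw":50},{"dx":-7,"dy":263,"dz":45,"ax":0,"ay":0,"az":0,"claw":50}]'; python3 -c "
from h import *
go((.6385,-.1845,.0358),0)
a=grab('side')['image']
cv2.imwrite('pics/s11.png',cv2.resize(a[20:220,145:345],None,fx=2.4,fy=2.4))"
```

```text
clock: 14.35
position: [0.6387, -0.1828, 0.0956]
tool_rot: [-3.141, -0.001, -0.0]
force: [0.3, 0.4, -1.1]
grip_width: 0.0576
now [ 0.6387 -0.1828  0.0956] [-1.7998e+02 -7.0000e-02 -3.0000e-02] shift [-0.3  1.7 59.8] az -0.02588674254103918
```

View pics/s11.png

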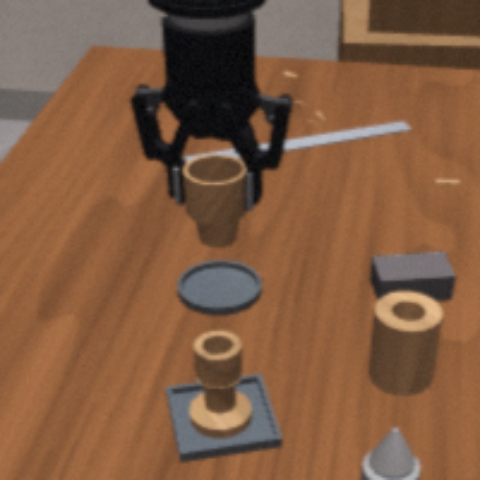

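```bash
python3 -m pendant '[{"dx":0,"dy":1.5,"dz":20,"ax":0,"ay":0,"az":0,"claw":50},{"dx":0,"dy":1.5,"dz":42,"ax":0,"ay":0,"az":0,"claw":50},{"dx":0,"dy":1.5,"dz":54,"ax":0,"ay":0,"az":0,"claw":50},{"dx":0,"dy":1.5,"dz":58,"ax":0,"ay":0,"az":0,"claw":50},{"dx":0,"dy":1.5,"dz":59,"ax":0,"ay":0,"az":0,"claw":50},{"dx":0,"dy":1.5,"dz":59,"ax":0,"ay":0,"az":0,"claw":50}]'; python3 -m pendant '[{"dx":0,"dy":0,"dz":1,"ax":0,"ay":0,"az":0,"claw":50},{"dx":0,"dy":0,"dz":1,"ax":0,"ay":0,"az":0,"claw":50}]'
```

```text
clock: 14.9
position: [0.6388, -0.1838, 0.0365]
tool_rot: [-3.141, -0.001, 0.001]
force: [-0.1, 0.4, -0.4]
grip_width: 0.0577
clock: 15.07
position: [0.639, -0.1843, 0.0358]
tool_rot: [3.142, -0.001, 0.0]
force: [-0.6, 1.5, 3.0]
grip_width: 0.0579
```

Contact at the expected height. Release and rise.

```bash
python3 -m pendant '[{"dx":0,"dy":0,"dz":0.5,"ax":0,"ay":0,"az":0,"claw":50},{"dx":0,"dy":0,"dz":0.5,"ax":0,"ay":0,"az":0,"claw":85},{"dx":0,"dy":0,"dz":0.5,"ax":0,"ay":0,"az":0,"claw":85},{"dx":0,"dy":0,"dz":0.5,"ax":0,"ay":0,"az":0,"claw":85},{"dx":0,"dy":0,"dz":0.5,"ax":0,"ay":0,"az":0,"claw":85},{"dx":0,"dy":0,"dz":-10,"ax":0,"ay":0,"az":0,"claw":85},{"dx":0,"dy":0,"dz":-45,"ax":0,"ay":0,"az":0,"claw":85},{"dx":0,"dy":0,"dz":-80,"ax":0,"ay":0,"az":0,"claw":85},{"dx":0,"dy":0,"dz":-100,"ax":0,"ay":0,"az":0,"claw":85}]'; python3 -c "
from h import *
go((.452,.22,.14),0)
a=grab('side')['image']
cv2.imwrite('pics/s12.png',cv2.resize(a[20:220,145:345],None,fx=2.4,fy=2.4))"
```

```text
clock: 15.82
position: [0.6393, -0.1848, 0.1391]
tool_rot: [3.141, -0.003, -0.0]
force: [0.1, -0.8, -0.0]
grip_width: 0.0852
now [ 0.6393 -0.1848  0.1391] [ 1.7997e+02 -1.8000e-01 -1.0000e-02] shift [-187.3 -404.8   -1.7] az -0.005278756774977256
```

View pics/s12.png

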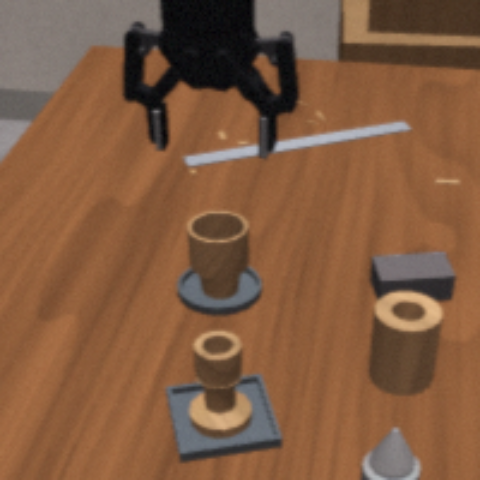

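```bash
python3 -m pendant '[{"dx":-187,"dy":-404,"dz":0,"ax":0,"ay":0,"az":0,"claw":85},{"dx":-187,"dy":-404,"dz":0,"ax":0,"ay":0,"az":0,"claw":85},{"dx":-187,"dy":-404,"dz":0,"ax":0,"ay":0,"az":0,"claw":85},{"dx":-187,"dy":-404,"dz":0,"ax":0,"ay":0,"az":0,"claw":85},{"dx":-187,"dy":-404,"dz":0,"ax":0,"ay":0,"az":0,"claw":85},{"dx":-187,"dy":-404,"dz":0,"ax":0,"ay":0,"az":0,"claw":85},{"dx":-187,"dy":-404,"dz":0,"ax":0,"ay":0,"az":0,"claw":85},{"dx":-187,"dy":-404,"dz":0,"ax":0,"ay":0,"az":0,"claw":85},{"dx":-187,"dy":-404,"dz":0,"ax":0,"ay":0,"az":0,"claw":85},{"dx":-187,"dy":-404,"dz":0,"ax":0,"ay":0,"az":0,"claw":85}]'; python3 -c "
from h import *
go((.452,.22,.12),0)"
```

```text
clock: 16.7
position: [0.4623, 0.1949, 0.1356]
tool_rot: [-3.141, -0.001, -0.0]
force: [1.2, -0.5, -0.1]
grip_width: 0.0848
now [0.4623 0.1949 0.1356] [-1.7999e+02 -5.0000e-02 -2.0000e-02] shift [-10.3 -25.1  15.6] az -0.019537453897263978
```

```bash
python3 -m pendant '[{"dx":-9,"dy":-24,"dz":10,"ax":0,"ay":0,"az":0,"claw":85},{"dx":-9,"dy":-24,"dz":15,"ax":0,"ay":0,"az":0,"claw":85},{"dx":-9,"dy":-24,"dz":15,"ax":0,"ay":0,"az":0,"claw":85}]'; python3 - <<'E'
from h import *
go((.452,.22,.0315),0)
a=grab('side')['image']
cv2.imwrite('pics/s13.png',cv2.resize(a[130:330,195:395],None,fx=2.4,fy=2.4))
f=grab('top');im=f['image']
cv2.imwrite('pics/t13.png',cv2.resize(im[100:300,100:420],None,fx=2.3,fy=2.3))
b=im[...,0].astype(int); r=im[...,2].astype(int);h=cv2.cvtColor(im,cv2.COLOR_BGR2HSV); S=h[...,1].astype(int);V=h[...,2].astype(int)
wood=cv2.morphologyEx(((r-b>20)&(S<104)&(V>130)).astype(np.uint8),cv2.MORPH_OPEN,cv2.getStructuringElement(cv2.MORPH_ELLIPSE,(3,3)))
c=blob(wood,(366,152),25); print("cup_a",circ(cast(f,c,.075),.0287),circ(cast(f,c,.075)))
c=blob((S<60)&(r<b),(362,158)); c=cv2.convexHull(c)[:,0]; print("rd",circ(cast(f,c,.01),.040))
E
```

```text
clock: 16.95
position: [0.4534, 0.2185, 0.1196]
tool_rot: [3.141, 0.001, 0.003]
force: [-0.5, 0.4, 0.3]
grip_width: 0.0851
now [0.4534 0.2185 0.1196] [1.7999e+02 3.0000e-02 1.7000e-01] shift [-1.4 -1.5 88.1] az 0.17010045284913436
cup_a (array([ 0.63707431, -0.18503507]), np.float64(0.0006289883762112636), np.float64(5.227711522981862e-05)) (array([ 0.63708429, -0.18502541,  0.02882232]), np.float64(0.0006111649454079936), np.float64(-6.143525131215022e-05))
rd (array([ 0.63698106, -0.18479198]), np.float64(0.0003711487356823431), np.float64(1.4408966302132536e-05))
```

View pics/s13.png

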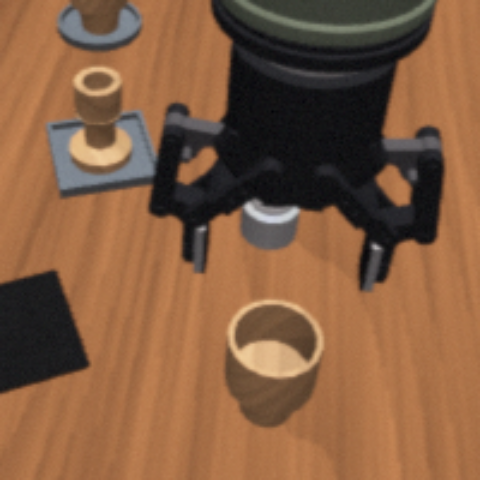

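View pics/t13.png

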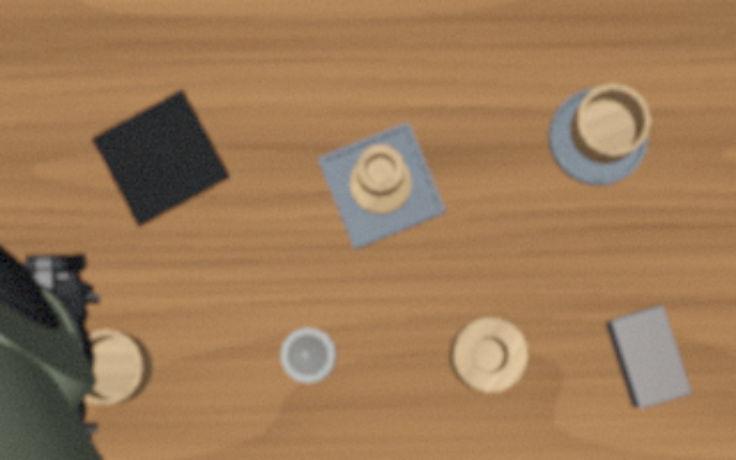

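```bash
python3 -m pendant '[{"dx":-1,"dy":-1.5,"dz":30,"ax":0,"ay":0,"az":0,"claw":85},{"dx":-1,"dy":-1.5,"dz":60,"ax":0,"ay":0,"az":0,"claw":85},{"dx":-1,"dy":-1.5,"dz":80,"ax":0,"ay":0,"az":0,"claw":85},{"dx":-1,"dy":-1.5,"dz":86,"ax":0,"ay":0,"az":0,"claw":85},{"dx":-1,"dy":-1.5,"dz":86,"ax":0,"ay":0,"az":0,"claw":85},{"dx":-1,"dy":-1.5,"dz":86,"ax":0,"ay":0,"az":0,"claw":85}]'; python3 -m pendant '[{"dx":0,"dy":0,"dz":0,"ax":0,"ay":0,"az":0,"claw":50},{"dx":0,"dy":0,"dz":0,"ax":0,"ay":0,"az":0,"claw":50},{"dx":0,"dy":0,"dz":0,"ax":0,"ay":0,"az":0,"claw":50},{"dx":0,"dy":0,"dz":0,"ax":0,"ay":0,"az":0,"claw":50},{"dx":0,"dy":0,"dz":0,"ax":0,"ay":0,"az":0,"claw":50},{"dx":0,"dy":0,"dz":0,"ax":0,"ay":0,"az":0,"claw":50},{"dx":0,"dy":0,"dz":0,"ax":0,"ay":0,"az":0,"claw":50}]' 40
```

```text
clock: 17.55
position: [0.454, 0.2185, 0.0347]
tool_rot: [-3.142, -0.001, -0.001]
force: [0.3, -0.2, -0.1]
grip_width: 0.0849
clock: 18.13
position: [0.454, 0.219, 0.035]
tool_rot: [-3.141, -0.002, -0.0]
force: [-2.5, -1.2, 15.0]
grip_width: 0.056
```

```bash
python3 -m pendant '[{"dx":0,"dy":0,"dz":-20,"ax":0,"ay":0,"az":0,"claw":50},{"dx":0,"dy":0,"dz":-55,"ax":0,"ay":0,"az":0,"claw":50},{"dx":0,"dy":0,"dz":-95,"ax":0,"ay":0,"az":0,"claw":50},{"dx":0,"dy":0,"dz":-130,"ax":0,"ay":0,"az":0,"claw":50},{"dx":0,"dy":0,"dz":-140,"ax":0,"ay":0,"az":0,"claw":50},{"dx":0,"dy":0,"dz":-140,"ax":0,"ay":0,"az":0,"claw":50}]'; python3 -c "
from h import *
go((.639,-.1845,.175),0)
a=grab('side')['image']
cv2.imwrite('pics/s14.png',cv2.resize(a[60:310,145:395],None,fx=2.4,fy=2.4))"
```

```text
clock: 18.63
position: [0.4547, 0.2193, 0.1771]
tool_rot: [-3.139, -0.005, -0.001]
force: [0.2, -0.2, -0.9]
grip_width: 0.056
now [0.4547 0.2193 0.1771] [-1.7988e+02 -3.0000e-01 -5.0000e-02] shift [184.6 403.7   2.2] az -0.04745892862420582
```

View pics/s14.png

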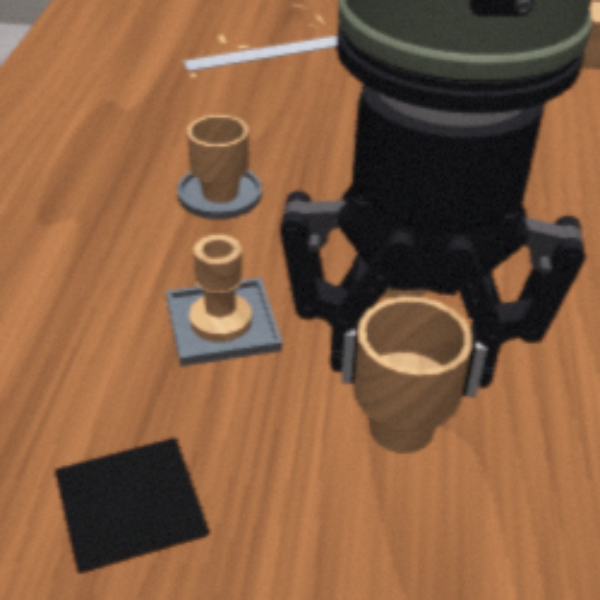

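```bash
python3 -m pendant '[{"dx":8,"dy":18,"dz":0,"ax":0,"ay":0,"az":0,"claw":50},{"dx":22,"dy":48,"dz":0,"ax":0,"ay":0,"az":0,"claw":50},{"dx":37,"dy":82,"dz":0,"ax":0,"ay":0,"az":0,"claw":50},{"dx":53,"dy":117,"dz":0,"ax":0,"ay":0,"az":0,"claw":50},{"dx":69,"dy":152,"dz":0,"ax":0,"ay":0,"az":0,"claw":50},{"dx":85,"dy":187,"dz":0,"ax":0,"ay":0,"az":0,"claw":50},{"dx":101,"dy":222,"dz":0,"ax":0,"ay":0,"az":0,"claw":50},{"dx":117,"dy":257,"dz":0,"ax":0,"ay":0,"az":0,"claw":50},{"dx":133,"dy":292,"dz":0,"ax":0,"ay":0,"az":0,"claw":50},{"dx":145,"dy":318,"dz":0,"ax":0,"ay":0,"az":0,"claw":50}]'; python3 -c "
from h import *
go((.639,-.1845,.13),0)"
```

```text
clock: 19.52
position: [0.5982, -0.1028, 0.1719]
tool_rot: [3.141, 0.002, -0.002]
force: [0.1, -0.4, 0.2]
grip_width: 0.0563
now [ 0.5982 -0.1028  0.1719] [ 1.7995e+02  1.2000e-01 -1.2000e-01] shift [41.  81.6 41.9] az -0.122439158557412
```

```bash
python3 -m pendant '[{"dx":14,"dy":28,"dz":5,"ax":0,"ay":0,"az":0,"claw":50},{"dx":29,"dy":58,"dz":15,"ax":0,"ay":0,"az":0,"claw":50},{"dx":38,"dy":77,"dz":28,"ax":0,"ay":0,"az":0,"claw":50},{"dx":40,"dy":80,"dz":38,"ax":0,"ay":0,"az":0,"claw":50},{"dx":40,"dy":80,"dz":40,"ax":0,"ay":0,"az":0,"claw":50},{"dx":40,"dy":80,"dz":40,"ax":0,"ay":0,"az":0,"claw":50},{"dx":40,"dy":80,"dz":40,"ax":0,"ay":0,"az":0,"claw":50}]'; python3 -c "
from h import *
go((.639,-.1845,.08),0)
f=grab('side');a=f['image']
cv2.imwrite('pics/s15.png',cv2.resize(a[40:190,165:315],None,fx=4,fy=4,interpolation=cv2.INTER_CUBIC))
b=grab('top')['image']; cv2.imwrite('pics/t15.png',cv2.resize(b[100:300,300:500],None,fx=3,fy=3))"
```

```text
clock: 20.1
position: [0.638, -0.1777, 0.1336]
tool_rot: [-3.141, 0.001, 0.001]
force: [-0.3, 0.4, -0.3]
grip_width: 0.0559
now [ 0.638  -0.1777  0.1336] [-1.7996e+02  4.0000e-02  8.0000e-02] shift [ 1.   6.9 53.6] az 0.07839440059346346
```

View pics/s15.png

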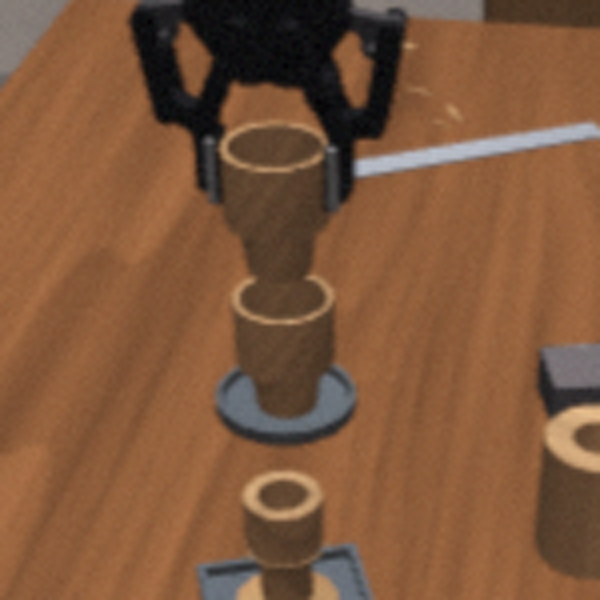

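View pics/t15.png

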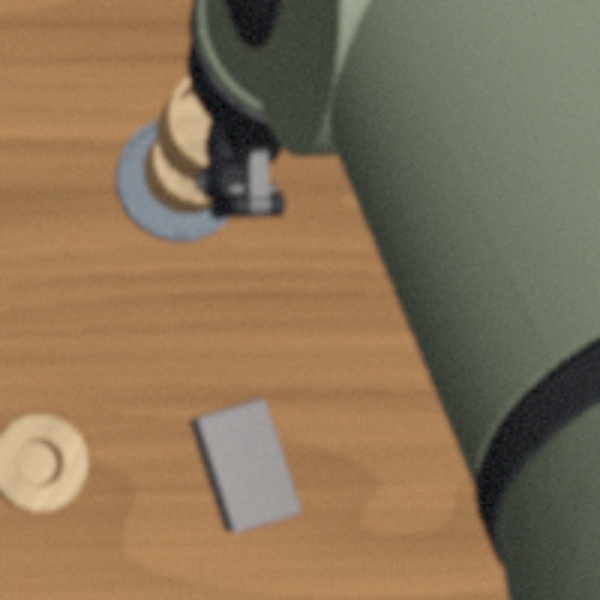

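```bash
python3 - <<'E'
from h import *
f=grab("side")
print(cast(f,[(273/4+165-.4,147/4+40-.4)],.1706),cast(f,[(283/4+165-.4,298/4+40-.4)],.075))
go((.639,-.1845,.09),0)
E
```

```text
[[ 0.63832938 -0.17432546  0.1706    ]] [[ 0.63853167 -0.18380719  0.075     ]]
now [ 0.6385 -0.1783  0.1346] [ 1.7999e+02 -5.0000e-02  6.0000e-02] shift [ 0.5  6.2 44.6] az 0.061850845810487394
```

```bash
python3 -m pendant '[{"dx":0.5,"dy":8,"dz":8,"ax":0,"ay":0,"az":0,"claw":50},{"dx":0.5,"dy":8,"dz":18,"ax":0,"ay":0,"az":0,"claw":50},{"dx":0.5,"dy":8,"dz":20,"ax":0,"ay":0,"az":0,"claw":50},{"dx":0.5,"dy":8,"dz":20,"ax":0,"ay":0,"az":0,"claw":50}]'; python3 -c "
from h import *
go((.639,-.1845,.078),0)
f=grab('side');a=f['image']
cv2.imwrite('pics/s16.png',cv2.resize(a[40:190,165:315],None,fx=4,fy=4,interpolation=cv2.INTER_CUBIC))
b=grab('top')['image']; cv2.imwrite('pics/t16.png',cv2.resize(b[100:200,300:450],None,fx=5,fy=5))"
```

```text
clock: 20.58
position: [0.638, -0.1871, 0.1124]
tool_rot: [-3.141, 0.002, -0.0]
force: [0.1, -0.6, -0.4]
grip_width: 0.0563
now [ 0.638  -0.1871  0.1124] [-1.7997e+02  1.1000e-01 -1.0000e-02] shift [ 1.  -2.6 34.4] az -0.01237593278758212
```

View pics/s16.png

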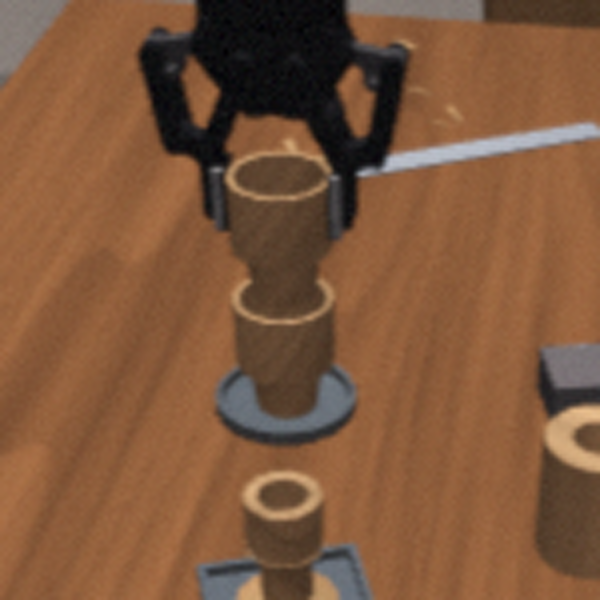

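View pics/t16.png

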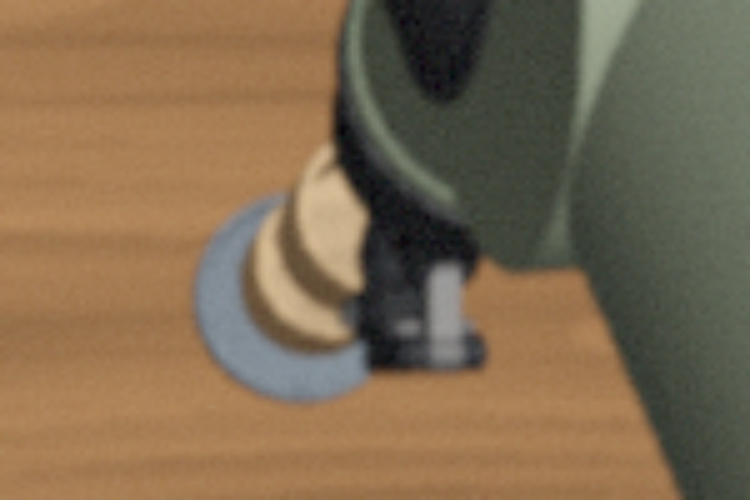

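```bash
python3 - <<'E'
from h import *
f=grab("side")
print(cast(f,[(278/4+165-.4,177/4+40-.4)],.1494),cast(f,[(283/4+165-.4,298/4+40-.4)],.075))
go((.639,-.1855,.09),0)
E
```

```text
[[ 0.638251   -0.18306357  0.1494    ]] [[ 0.63853167 -0.18380719  0.075     ]]
now [ 0.6388 -0.187   0.1139] [-179.99   -0.      0.  ] shift [ 0.1 -1.5 23.9] az 0.0002240286297962733
```

```bash
python3 -m pendant '[{"dx":0,"dy":-0.7,"dz":5,"ax":0,"ay":0,"az":0,"claw":50},{"dx":0,"dy":-0.7,"dz":10,"ax":0,"ay":0,"az":0,"claw":50},{"dx":0,"dy":-0.7,"dz":15,"ax":0,"ay":0,"az":0,"claw":50},{"dx":0,"dy":-0.7,"dz":20,"ax":0,"ay":0,"az":0,"claw":50},{"dx":0,"dy":-0.7,"dz":20,"ax":0,"ay":0,"az":0,"claw":50}]'; python3 -m pendant '[{"dx":0,"dy":0,"dz":4,"ax":0,"ay":0,"az":0,"claw":50},{"dx":0,"dy":0,"dz":8,"ax":0,"ay":0,"az":0,"claw":50},{"dx":0,"dy":0,"dz":10,"ax":0,"ay":0,"az":0,"claw":50},{"dx":0,"dy":0,"dz":10,"ax":0,"ay":0,"az":0,"claw":50}]'
```

```text
clock: 21.15
position: [0.6381, -0.1863, 0.0924]
tool_rot: [-3.141, 0.002, -0.0]
force: [-0.5, -0.3, -0.8]
grip_width: 0.0558
clock: 21.48
position: [0.6385, -0.1864, 0.0832]
tool_rot: [-3.141, 0.001, -0.0]
force: [-1.1, -0.7, -0.7]
grip_width: 0.0564
```

```bash
python3 -m pendant '[{"dx":0,"dy":0,"dz":1.5,"ax":0,"ay":0,"az":0,"claw":50},{"dx":0,"dy":0,"dz":2.5,"ax":0,"ay":0,"az":0,"claw":50},{"dx":0,"dy":0,"dz":2.5,"ax":0,"ay":0,"az":0,"claw":50}]'; python3 -c "
from h import *
f=grab('side');a=f['image']
cv2.imwrite('pics/s17.png',cv2.resize(a[40:190,165:315],None,fx=4,fy=4,interpolation=cv2.INTER_CUBIC))"
```

```text
clock: 21.73
position: [0.6387, -0.1865, 0.0812]
tool_rot: [-3.142, 0.0, -0.0]
force: [-0.1, -0.3, -1.2]
grip_width: 0.0559
```

View pics/s17.png

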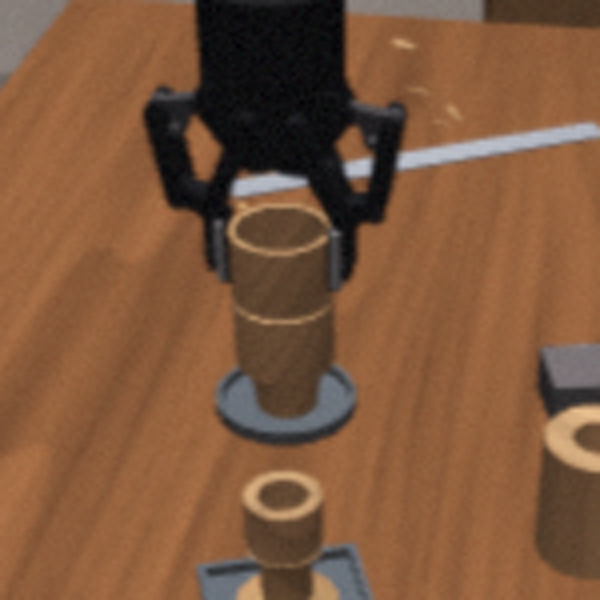

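```bash
python3 -m pendant '[{"dx":0,"dy":0,"dz":1,"ax":0,"ay":0,"az":0,"claw":50},{"dx":0,"dy":0,"dz":1.5,"ax":0,"ay":0,"az":0,"claw":50},{"dx":0,"dy":0,"dz":1.5,"ax":0,"ay":0,"az":0,"claw":50}]'
```

```text
clock: 22.03
position: [0.6389, -0.1865, 0.0802]
tool_rot: [3.141, -0.0, -0.0]
force: [-0.8, 0.6, 3.3]
grip_width: 0.056
```

```bash
python3 -m pendant '[{"dx":0,"dy":0,"dz":0.5,"ax":0,"ay":0,"az":0,"claw":50},{"dx":0,"dy":0,"dz":0.5,"ax":0,"ay":0,"az":0,"claw":85},{"dx":0,"dy":0,"dz":0.5,"ax":0,"ay":0,"az":0,"claw":85},{"dx":0,"dy":0,"dz":0.5,"ax":0,"ay":0,"az":0,"claw":85},{"dx":0,"dy":0,"dz":0.5,"ax":0,"ay":0,"az":0,"claw":85},{"dx":0,"dy":0,"dz":-10,"ax":0,"ay":0,"az":0,"claw":85},{"dx":0,"dy":0,"dz":-45,"ax":0,"ay":0,"az":0,"claw":85},{"dx":0,"dy":0,"dz":-75,"ax":0,"ay":0,"az":0,"claw":85},{"dx":0,"dy":0,"dz":-80,"ax":0,"ay":0,"az":0,"claw":85}]'; python3 -c "
from h import *
go((.4545,-.08,.16),0)
f=grab('side');a=f['image']
cv2.imwrite('pics/s18.png',cv2.resize(a[40:190,165:315],None,fx=4,fy=4,interpolation=cv2.INTER_CUBIC))"
```

```text
clock: 22.78
position: [0.6409, -0.1867, 0.1657]
tool_rot: [3.14, -0.006, -0.0]
force: [0.4, -0.3, 0.6]
grip_width: 0.0846
now [ 0.6409 -0.1867  0.1657] [ 1.7992e+02 -3.7000e-01 -1.0000e-02] shift [-186.5 -106.7    4.3] az -0.014582917075106703
```

View pics/s18.png

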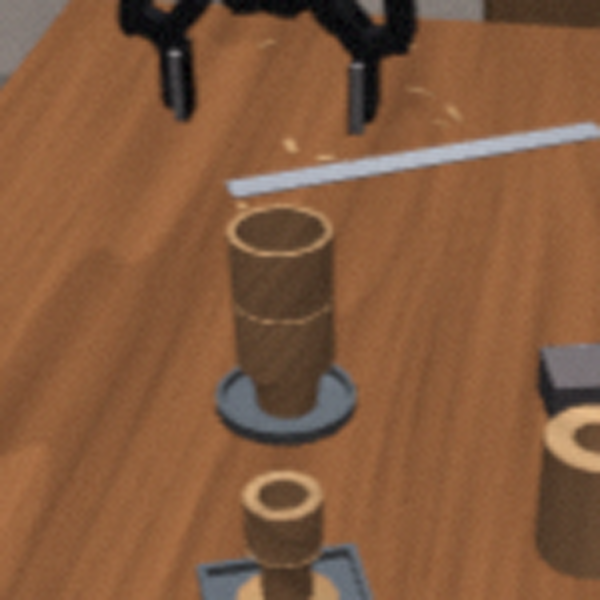

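```bash
python3 -m pendant '[{"dx":-25,"dy":-14,"dz":0,"ax":0,"ay":0,"az":0,"claw":85},{"dx":-60,"dy":-34,"dz":0,"ax":0,"ay":0,"az":0,"claw":85},{"dx":-95,"dy":-54,"dz":0,"ax":0,"ay":0,"az":0,"claw":85},{"dx":-130,"dy":-74,"dz":15,"ax":0,"ay":0,"az":0,"claw":85},{"dx":-160,"dy":-92,"dz":30,"ax":0,"ay":0,"az":0,"claw":85},{"dx":-180,"dy":-103,"dz":40,"ax":0,"ay":0,"az":0,"claw":85},{"dx":-186,"dy":-106,"dz":42,"ax":0,"ay":0,"az":0,"claw":85},{"dx":-186,"dy":-106,"dz":42,"ax":0,"ay":0,"az":0,"claw":85},{"dx":-186,"dy":-106,"dz":42,"ax":0,"ay":0,"az":0,"claw":85}]'; python3 -c "
from h import *
go((.4545,-.08,.034),0)
f=grab('side');a=f['image']
cv2.imwrite('pics/s19.png',cv2.resize(a[40:290,165:415],None,fx=2.4,fy=2.4,interpolation=cv2.INTER_CUBIC))"
```

```text
clock: 23.58
position: [0.4537, -0.0807, 0.1181]
tool_rot: [3.141, -0.001, -0.0]
force: [0.7, -0.3, 1.2]
grip_width: 0.0848
now [ 0.4537 -0.0807  0.1181] [ 1.7999e+02 -4.0000e-02 -0.0000e+00] shift [ 0.8 -0.7 84.1] az -0.0040469735073508034
```

View pics/s19.png

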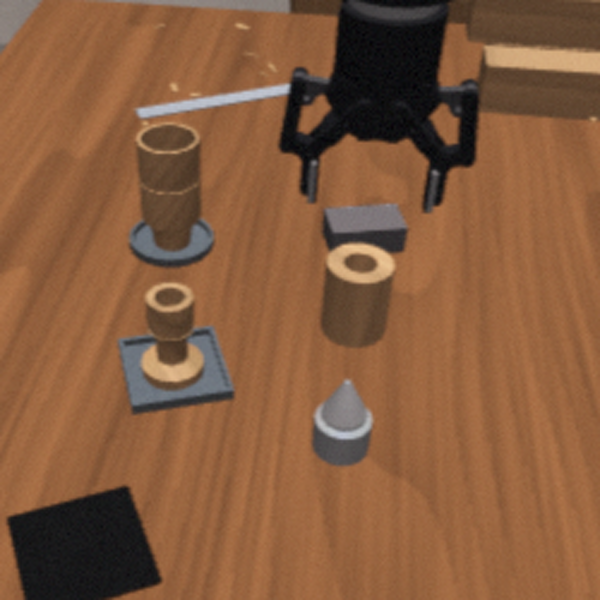

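```bash
python3 -m pendant '[{"dx":1,"dy":-0.7,"dz":30,"ax":0,"ay":0,"az":0,"claw":85},{"dx":1,"dy":-0.7,"dz":60,"ax":0,"ay":0,"az":0,"claw":85},{"dx":1,"dy":-0.7,"dz":78,"ax":0,"ay":0,"az":0,"claw":85},{"dx":1,"dy":-0.7,"dz":84,"ax":0,"ay":0,"az":0,"claw":85},{"dx":1,"dy":-0.7,"dz":84,"ax":0,"ay":0,"az":0,"claw":85},{"dx":1,"dy":-0.7,"dz":84,"ax":0,"ay":0,"az":0,"claw":85}]'; python3 -m pendant '[{"dx":0,"dy":0,"dz":0,"ax":0,"ay":0,"az":0,"claw":50},{"dx":0,"dy":0,"dz":0,"ax":0,"ay":0,"az":0,"claw":50},{"dx":0,"dy":0,"dz":0,"ax":0,"ay":0,"az":0,"claw":50},{"dx":0,"dy":0,"dz":0,"ax":0,"ay":0,"az":0,"claw":50},{"dx":0,"dy":0,"dz":0,"ax":0,"ay":0,"az":0,"claw":50},{"dx":0,"dy":0,"dz":0,"ax":0,"ay":0,"az":0,"claw":50},{"dx":0,"dy":0,"dz":0,"ax":0,"ay":0,"az":0,"claw":50}]' 40
```

```text
clock: 24.13
position: [0.4546, -0.0799, 0.0343]
tool_rot: [3.142, -0.001, -0.0]
force: [-0.2, 0.1, -0.2]
grip_width: 0.0846
clock: 24.72
position: [0.4545, -0.08, 0.0349]
tool_rot: [3.141, -0.002, -0.0]
force: [-2.0, -0.1, 11.7]
grip_width: 0.0561
```

```bash
python3 -m pendant '[{"dx":0,"dy":0,"dz":-20,"ax":0,"ay":0,"az":0,"claw":50},{"dx":0,"dy":0,"dz":-55,"ax":0,"ay":0,"az":0,"claw":50},{"dx":0,"dy":0,"dz":-90,"ax":0,"ay":0,"az":0,"claw":50},{"dx":5,"dy":-8,"dz":-110,"ax":0,"ay":0,"az":0,"claw":50},{"dx":20,"dy":-31,"dz":-110,"ax":0,"ay":0,"az":0,"claw":50},{"dx":40,"dy":-61,"dz":-110,"ax":0,"ay":0,"az":0,"claw":50},{"dx":60,"dy":-92,"dz":-110,"ax":0,"ay":0,"az":0,"claw":50},{"dx":80,"dy":-123,"dz":-110,"ax":0,"ay":0,"az":0,"claw":50},{"dx":100,"dy":-154,"dz":-110,"ax":0,"ay":0,"az":0,"claw":50},{"dx":120,"dy":-184,"dz":-110,"ax":0,"ay":0,"az":0,"claw":50}]'; python3 -c "
from h import *
go((.631,.191,.1),0)"
```

```text
clock: 25.55
position: [0.5746, 0.1059, 0.1446]
tool_rot: [-3.142, -0.001, -0.0]
force: [-0.1, -0.6, -0.2]
grip_width: 0.0557
now [0.5746 0.1059 0.1446] [-1.8e+02 -5.0e-02 -1.0e-02] shift [ 56.4 -85.1  44.6] az -0.00710253863684931
```

```bash
python3 -m pendant '[{"dx":20,"dy":-30,"dz":5,"ax":0,"ay":0,"az":0,"claw":50},{"dx":40,"dy":-60,"dz":20,"ax":0,"ay":0,"az":0,"claw":50},{"dx":54,"dy":-80,"dz":35,"ax":0,"ay":0,"az":0,"claw":50},{"dx":56,"dy":-84,"dz":45,"ax":0,"ay":0,"az":0,"claw":50},{"dx":56,"dy":-84,"dz":45,"ax":0,"ay":0,"az":0,"claw":50},{"dx":56,"dy":-84,"dz":45,"ax":0,"ay":0,"az":0,"claw":50},{"dx":56,"dy":-84,"dz":45,"ax":0,"ay":0,"az":0,"claw":50}]'; python3 -c "
from h import *
go((.631,.191,.039),0)
f=grab('side');a=f['image']
cv2.imwrite('pics/s20.png',cv2.resize(a[120:320,115:315],None,fx=3,fy=3,interpolation=cv2.INTER_CUBIC))"
```

```text
clock: 26.13
position: [0.6299, 0.187, 0.0998]
tool_rot: [3.141, -0.001, -0.001]
force: [-0.4, 0.1, -0.7]
grip_width: 0.0563
now [0.6299 0.187  0.0998] [ 1.7998e+02 -4.0000e-02 -7.0000e-02] shift [ 1.  -4.1 60.8] az -0.07260913118389281
```

View pics/s20.png

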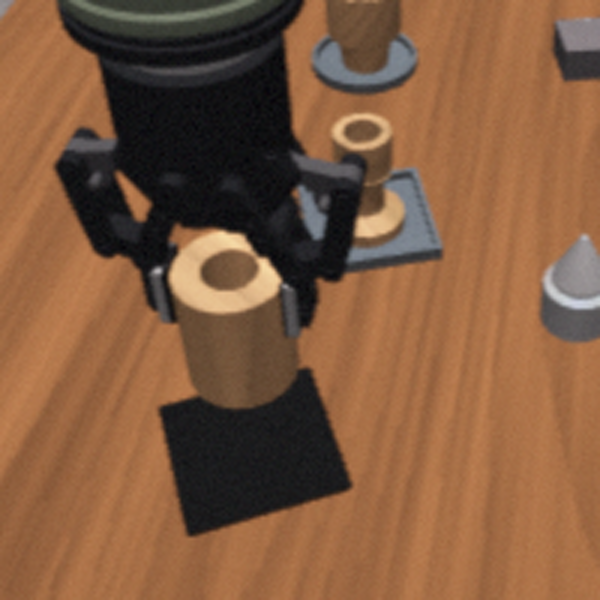

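```bash
python3 -m pendant '[{"dx":0.5,"dy":-4,"dz":20,"ax":0,"ay":0,"az":0,"claw":50},{"dx":0.5,"dy":-4,"dz":42,"ax":0,"ay":0,"az":0,"claw":50},{"dx":0.5,"dy":-4,"dz":54,"ax":0,"ay":0,"az":0,"claw":50},{"dx":0.5,"dy":-4,"dz":58,"ax":0,"ay":0,"az":0,"claw":50},{"dx":0.5,"dy":-4,"dz":58,"ax":0,"ay":0,"az":0,"claw":50},{"dx":0.5,"dy":-4,"dz":58,"ax":0,"ay":0,"az":0,"claw":50}]'; python3 -m pendant '[{"dx":0,"dy":0,"dz":1,"ax":0,"ay":0,"az":0,"claw":50},{"dx":0,"dy":0,"dz":2,"ax":0,"ay":0,"az":0,"claw":50},{"dx":0,"dy":0,"dz":2,"ax":0,"ay":0,"az":0,"claw":50}]'
```

```text
clock: 26.68
position: [0.6308, 0.192, 0.0418]
tool_rot: [-3.141, -0.001, -0.001]
force: [-0.2, -0.0, -1.0]
grip_width: 0.0557
clock: 26.93
position: [0.6306, 0.1922, 0.0393]
tool_rot: [-3.141, -0.001, -0.0]
force: [-0.1, 0.5, -1.5]
grip_width: 0.0559
```

```bash
python3 -m pendant '[{"dx":0,"dy":0.5,"dz":1,"ax":0,"ay":0,"az":0,"claw":50},{"dx":0,"dy":0.5,"dz":1.5,"ax":0,"ay":0,"az":0,"claw":50},{"dx":0,"dy":0.5,"dz":1.5,"ax":0,"ay":0,"az":0,"claw":50}]'
```

```text
clock: 27.18
position: [0.6306, 0.1922, 0.0389]
tool_rot: [-3.141, -0.001, -0.0]
force: [-6.2, -1.5, 19.5]
grip_width: 0.0562
```

```bash
python3 -m pendant '[{"dx":0,"dy":0,"dz":-0.7,"ax":0,"ay":0,"az":0,"claw":50},{"dx":0,"dy":0,"dz":-0.7,"ax":0,"ay":0,"az":0,"claw":85},{"dx":0,"dy":0,"dz":-0.7,"ax":0,"ay":0,"az":0,"claw":85},{"dx":0,"dy":0,"dz":-0.7,"ax":0,"ay":0,"az":0,"claw":85},{"dx":0,"dy":0,"dz":-0.7,"ax":0,"ay":0,"az":0,"claw":85},{"dx":0,"dy":0,"dz":-10,"ax":0,"ay":0,"az":0,"claw":85},{"dx":0,"dy":0,"dz":-45,"ax":0,"ay":0,"az":0,"claw":85},{"dx":0,"dy":0,"dz":-80,"ax":0,"ay":0,"az":0,"claw":85},{"dx":0,"dy":0,"dz":-120,"ax":0,"ay":0,"az":0,"claw":85},{"dx":0,"dy":0,"dz":-160,"ax":0,"ay":0,"az":0,"claw":85}]'; python3 -m pendant '[{"dx":-100,"dy":400,"dz":-15,"ax":0,"ay":0,"az":0,"claw":85},{"dx":-100,"dy":400,"dz":-15,"ax":0,"ay":0,"az":0,"claw":85},{"dx":-100,"dy":400,"dz":-15,"ax":0,"ay":0,"az":0,"claw":85},{"dx":-100,"dy":400,"dz":-15,"ax":0,"ay":0,"az":0,"claw":85},{"dx":-100,"dy":400,"dz":-15,"ax":0,"ay":0,"az":0,"claw":85},{"dx":-100,"dy":400,"dz":-15,"ax":0,"ay":0,"az":0,"claw":85},{"dx":-100,"dy":400,"dz":-15,"ax":0,"ay":0,"az":0,"claw":85},{"dx":-100,"dy":400,"dz":-15,"ax":0,"ay":0,"az":0,"claw":85},{"dx":-100,"dy":400,"dz":-15,"ax":0,"ay":0,"az":0,"claw":85},{"dx":-100,"dy":400,"dz":-15,"ax":0,"ay":0,"az":0,"claw":85}]';  python3 -m pendant '[{"dx":-50,"dy":200,"dz":0,"ax":0,"ay":0,"az":0,"claw":85},{"dx":-50,"dy":200,"dz":0,"ax":0,"ay":0,"az":0,"claw":85},{"dx":-50,"dy":200,"dz":0,"ax":0,"ay":0,"az":0,"claw":85},{"dx":-50,"dy":200,"dz":0,"ax":0,"ay":0,"az":0,"claw":85},{"dx":-50,"dy":200,"dz":0,"ax":0,"ay":0,"az":0,"claw":85},{"dx":-50,"dy":200,"dz":0,"ax":0,"ay":0,"az":0,"claw":85}]'; python3 - <<'E'
from h import *
f=grab('side');a=f['image']
cv2.imwrite('pics/s21.png',cv2.resize(a[40:290,145:395],None,fx=2.4,fy=2.4,interpolation=cv2.INTER_CUBIC))
f=grab('top');im=f['image']
cv2.imwrite('pics/t21.png',cv2.resize(im[100:300,100:420],None,fx=2.3,fy=2.3))
b=im[...,0].astype(int); r=im[...,2].astype(int);h=cv2.cvtColor(im,cv2.COLOR_BGR2HSV); S=h[...,1].astype(int);V=h[...,2].astype(int)
wood=cv2.morphologyEx(((r-b>20)&(S<104)&(V>130)).astype(np.uint8),cv2.MORPH_OPEN,cv2.getStructuringElement(cv2.MORPH_ELLIPSE,(3,3)))
c=blob(wood,(164,162),25); print("pot",circ(cast(f,c,.076),.0287),circ(cast(f,c,.076)))
c=blob(wood,(370,150),30); print("stack",circ(cast(f,c,.117),.0287))
c=blob((S<60)&(r>b-8),(233,254),12); print("centre",circ(cast(f,c,.022)))
c=blob(S<60,(383,255),12); print("block",cv2.minAreaRect((cast(f,c,.03)[:,:2]*1000).astype(np.float32)))
E
```

```text
clock: 28.02
position: [0.6298, 0.1917, 0.1996]
tool_rot: [-3.142, 0.0, 0.0]
force: [1.4, 0.8, -0.2]
grip_width: 0.085
clock: 28.85
position: [0.5292, -0.2108, 0.2132]
tool_rot: [3.141, -0.0, -0.001]
force: [0.2, -0.2, 0.3]
grip_width: 0.0849
clock: 29.35
position: [0.4761, -0.4164, 0.2125]
tool_rot: [3.138, 0.001, -0.009]
force: [-1.2, -0.3, 0.2]
grip_width: 0.0848
pot (array([0.6293532 , 0.19016447]), np.float64(0.0005328434717748295), np.float64(-6.187796424641373e-05)) (array([0.62934507, 0.19016269, 0.02859978]), np.float64(0.0005235507274798372), np.float64(3.200226549002552e-05))
stack (array([ 0.63747838, -0.18552476]), np.float64(0.0005683832831704192), np.float64(3.377208423730599e-05))
centre (array([0.45748411, 0.06447502, 0.02210893]), np.float64(0.0005248751347440998), np.float64(4.023596260619572e-06))
block ((449.49334716796875, -213.69271850585938), (74.89169311523438, 48.11615753173828), 15.340946197509766)
```

View pics/s21.png

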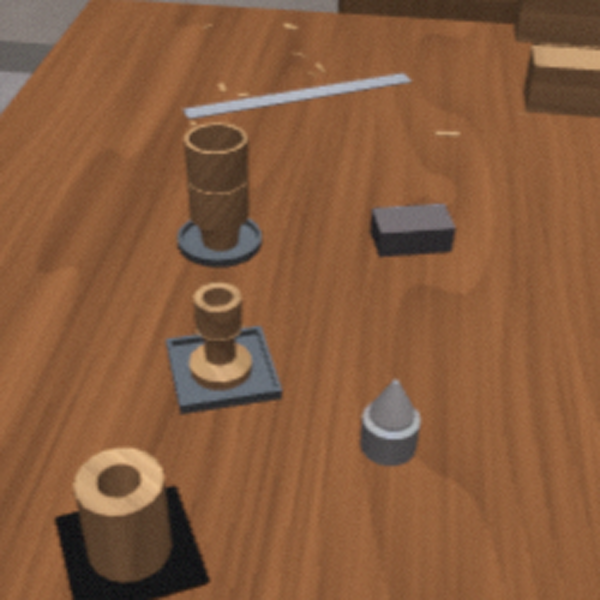

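View pics/t21.png

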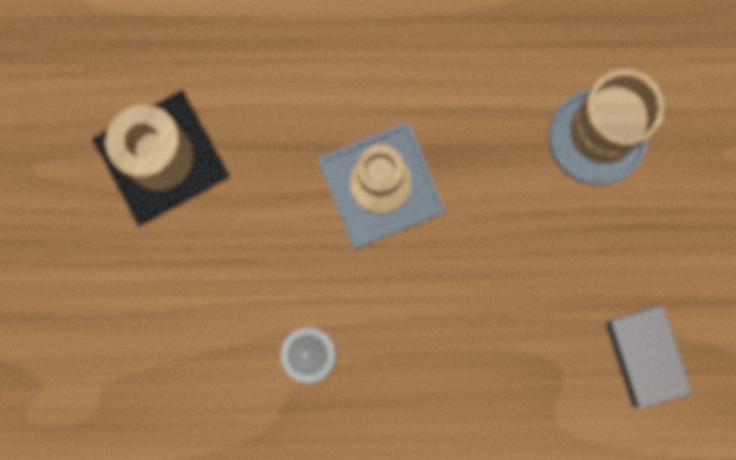

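```bash
python3 -m pendant '[{"dx":0,"dy":0,"dz":0,"ax":0,"ay":0,"az":0,"claw":85},{"dx":0,"dy":0,"dz":0,"ax":0,"ay":0,"az":0,"claw":85},{"dx":0,"dy":0,"dz":0,"ax":0,"ay":0,"az":0,"claw":85},{"dx":0,"dy":0,"dz":0,"ax":0,"ay":0,"az":0,"claw":85}]'; python3 -c "
from workcell import job_done
print(job_done())"
```

```text
clock: 29.78
position: [0.4808, -0.4074, 0.2126]
tool_rot: [3.142, -0.0, 0.001]
force: [-0.4, 0.2, -0.3]
grip_width: 0.0849
the job is handed in; nothing more can be done
None
```

The job is done and handed in at 29.8 s. I parked the first cup on the mat, moved the candle holder to the square tray, then set the first cup in the round tray. After that I nested the second cup in it and stood the pot on the mat.

Last checks with the top and side cameras:
- **Pot:** within about 0.5 mm of the mat's middle.
- **Cups:** the stack is within about 1 mm of the round tray's middle. The upper cup made contact at the height expected for a full nest, and the side picture shows the shoulder sitting on the rim.
- **Candle holder:** about 1.5 mm from the square tray's middle, judged from the picture.
- **Uprightness and bystanders:** every piece is upright. The lathe centre and sanding block read the same as at the start, within about 0.3 mm.
- **Force:** the highest reading printed at the end of a move was about 20 N, when setting the pot down.

Two readings disagreed slightly, and neither mattered. The cameras differed from the arm by 1 to 2 mm, which I corrected for. The gripper read about 56 mm on the 58 mm second cup and pot, and about 37 mm on the 38 mm candle socket, but every grip held.

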